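Turn USB chargers past the pin inspection camera

TASK

Lay every charger from the rubber mat flat in a nest of the inspection turntable, one to a nest with its pins pointing outward, without turning the table away from its pointer yet. Then take the crank handle and turn the loaded table one full turn anticlockwise (seen from above) past the camera, with all chargers staying in their nests, and stop with the handle back at the pointer and let go. Last, lay all chargers flat back on the mat, leaving the turntable at its pointer and the other things on the bench alone.

Things in the scene. Friction and masses are not known exactly. Their poses are not given: they have to be found in the camera images.
- table (a joint): angle of the turntable about its upright axis, rad, positive anticlockwise seen from above, not wrapped. 0 (within 0.1 of where it starts): the handle stands at the pointer; one full turn anticlockwise brings it to 6.28. Light friction (about 2 N at the handle), no detents, stays where it is left, no end stop within a full turn either way
- turntable_base: grey fixed base of the inspection turntable. Origin: on the bench under the turntable's axis; x points to a small black camera on a post (132 to 187 mm from the axis, 70 mm high), -x to the pointer. On it turns an aluminium disc, radius 103 mm, top 37 mm above the bench, with 3 nests (one 180, two 75 degrees from the crank handle, about the axis) and the handle
- pointer (a point): tip of the small steel pointer on a bracket at the rim of the base, 115 mm from the axis, 40 mm above the bench: the home mark for the handle
- handle (a point): grip point of the upright black crank handle (round, 19 to 21 mm diameter, 106 mm above the bench at its top): on its axis, 85 mm above the bench, 88 mm from the turntable's axis. The handle spins freely on its own pin, so it can be gripped from above and led round a circle without turning the wrist; loaded chargers come 65 mm above the bench
- mat_top (a point): centre of the top of the dark rubber bench mat, 240 mm (x) by 200 mm (y), 3 mm thick, fixed to the bench
- nest_1 (a point): a nest on the turntable: centre of its floor (the disc's top), 46 mm from the axis; x points outward, z up. Black ledges 8 mm high and 5 mm thick stand round a floor 56 mm (x) by 45 mm (y): a charger's block lies flat in it, plug and pins sticking outward through the gap in the outer ledge (the inner ledge is closed)
- nest_2 (a point): a nest on the turntable: centre of its floor (the disc's top), 46 mm from the axis; x points outward, z up. Black ledges 8 mm high and 5 mm thick stand round a floor 56 mm (x) by 45 mm (y): a charger's block lies flat in it, plug and pins sticking outward through the gap in the outer ledge (the inner ledge is closed)
- nest_3 (a point): a nest on the turntable: centre of its floor (the disc's top), 46 mm from the axis; x points outward, z up. Black ledges 8 mm high and 5 mm thick stand round a floor 56 mm (x) by 45 mm (y): a charger's block lies flat in it, plug and pins sticking outward through the gap in the outer ledge (the inner ledge is closed)
- charger_1: white USB charger, 80 g, one of up to three alike (None if absent): a block 28 x 40 x 51 mm, then a narrower plug 14 x 32 x 24 mm and two pins, 94 mm over all. Origin: middle of the 28 x 40 mm end face; z runs along the block to the pins. It lies flat on a 40 mm wide side, 28 mm high
- charger_1_seat (a point): middle of the lower face of this charger's 40 x 51 mm block as it lies flat: x points to the pins, y across the 40 mm width, z up; the top of the block is 28 mm above it
- charger_2: white USB charger, 80 g, one of up to three alike (None if absent): a block 28 x 40 x 51 mm, then a narrower plug 14 x 32 x 24 mm and two pins, 94 mm over all. Origin: middle of the 28 x 40 mm end face; z runs along the block to the pins. It lies flat on a 40 mm wide side, 28 mm high
- charger_2_seat (a point): middle of the lower face of this charger's 40 x 51 mm block as it lies flat: x points to the pins, y across the 40 mm width, z up; the top of the block is 28 mm above it
- charger_3: white USB charger, 80 g, one of up to three alike (None if absent): a block 28 x 40 x 51 mm, then a narrower plug 14 x 32 x 24 mm and two pins, 94 mm over all. Origin: middle of the 28 x 40 mm end face; z runs along the block to the pins. It lies flat on a 40 mm wide side, 28 mm high
- charger_3_seat (a point): middle of the lower face of this charger's 40 x 51 mm block as it lies flat: x points to the pins, y across the 40 mm width, z up; the top of the block is 28 mm above it
- brass_pot: soldering-tip cleaner: black round pot full of brass wool, 58 mm diameter, 43 mm tall; bystander
- solder_reel: reel of solder standing on its flange, 44 mm diameter, 32 mm tall; bystander
Mind the look-alikes: they are no part of the job. Leave any pink look-alike of the charger_2 alone.

How it is judged (in metres and radians):
On the way, in this order (a step that is already met when the one before it is completed fails the run):
1. every charger lies flat in a nest, pins outward, let go, with the table still at its pointer (((horizontal distance between charger_1_seat and nest_1 below 0.008 m and z of charger_1_seat in the frame of nest_1 between -0.005 and 0.005 m and angle between the x axis of charger_1_seat and the x axis of nest_1, either way round below 0.2 rad and x of charger_1 in the frame of nest_1 below 0 m) or (horizontal distance between charger_1_seat and nest_2 below 0.008 m and z of charger_1_seat in the frame of nest_2 between -0.005 and 0.005 m and angle between the x axis of charger_1_seat and the x axis of nest_2, either way round below 0.2 rad and x of charger_1 in the frame of nest_2 below 0 m) or (horizontal distance between charger_1_seat and nest_3 below 0.008 m and z of charger_1_seat in the frame of nest_3 between -0.005 and 0.005 m and angle between the x axis of charger_1_seat and the x axis of nest_3, either way round below 0.2 rad and x of charger_1 in the frame of nest_3 below 0 m)) and ((horizontal distance between charger_2_seat and nest_1 below 0.008 m and z of charger_2_seat in the frame of nest_1 between -0.005 and 0.005 m and angle between the x axis of charger_2_seat and the x axis of nest_1, either way round below 0.2 rad and x of charger_2 in the frame of nest_1 below 0 m) or (horizontal distance between charger_2_seat and nest_2 below 0.008 m and z of charger_2_seat in the frame of nest_2 between -0.005 and 0.005 m and angle between the x axis of charger_2_seat and the x axis of nest_2, either way round below 0.2 rad and x of charger_2 in the frame of nest_2 below 0 m) or (horizontal distance between charger_2_seat and nest_3 below 0.008 m and z of charger_2_seat in the frame of nest_3 between -0.005 and 0.005 m and angle between the x axis of charger_2_seat and the x axis of nest_3, either way round below 0.2 rad and x of charger_2 in the frame of nest_3 below 0 m)) and ((horizontal distance between charger_3_seat and nest_1 below 0.008 m and z of charger_3_seat in the frame of nest_1 between -0.005 and 0.005 m and angle between the x axis of charger_3_seat and the x axis of nest_1, either way round below 0.2 rad and x of charger_3 in the frame of nest_1 below 0 m) or (horizontal distance between charger_3_seat and nest_2 below 0.008 m and z of charger_3_seat in the frame of nest_2 between -0.005 and 0.005 m and angle between the x axis of charger_3_seat and the x axis of nest_2, either way round below 0.2 rad and x of charger_3 in the frame of nest_2 below 0 m) or (horizontal distance between charger_3_seat and nest_3 below 0.008 m and z of charger_3_seat in the frame of nest_3 between -0.005 and 0.005 m and angle between the x axis of charger_3_seat and the x axis of nest_3, either way round below 0.2 rad and x of charger_3 in the frame of nest_3 below 0 m)) and contact force between each of charger_1, charger_2, charger_3 and the fingers below 0.3 N and value of joint table between -0.4 and 0.4 rad), for 0.2 s.
2. half a turn anticlockwise done with all chargers in their nests (((horizontal distance between charger_1_seat and nest_1 below 0.008 m and z of charger_1_seat in the frame of nest_1 between -0.005 and 0.005 m and angle between the x axis of charger_1_seat and the x axis of nest_1, either way round below 0.2 rad and x of charger_1 in the frame of nest_1 below 0 m) or (horizontal distance between charger_1_seat and nest_2 below 0.008 m and z of charger_1_seat in the frame of nest_2 between -0.005 and 0.005 m and angle between the x axis of charger_1_seat and the x axis of nest_2, either way round below 0.2 rad and x of charger_1 in the frame of nest_2 below 0 m) or (horizontal distance between charger_1_seat and nest_3 below 0.008 m and z of charger_1_seat in the frame of nest_3 between -0.005 and 0.005 m and angle between the x axis of charger_1_seat and the x axis of nest_3, either way round below 0.2 rad and x of charger_1 in the frame of nest_3 below 0 m)) and ((horizontal distance between charger_2_seat and nest_1 below 0.008 m and z of charger_2_seat in the frame of nest_1 between -0.005 and 0.005 m and angle between the x axis of charger_2_seat and the x axis of nest_1, either way round below 0.2 rad and x of charger_2 in the frame of nest_1 below 0 m) or (horizontal distance between charger_2_seat and nest_2 below 0.008 m and z of charger_2_seat in the frame of nest_2 between -0.005 and 0.005 m and angle between the x axis of charger_2_seat and the x axis of nest_2, either way round below 0.2 rad and x of charger_2 in the frame of nest_2 below 0 m) or (horizontal distance between charger_2_seat and nest_3 below 0.008 m and z of charger_2_seat in the frame of nest_3 between -0.005 and 0.005 m and angle between the x axis of charger_2_seat and the x axis of nest_3, either way round below 0.2 rad and x of charger_2 in the frame of nest_3 below 0 m)) and ((horizontal distance between charger_3_seat and nest_1 below 0.008 m and z of charger_3_seat in the frame of nest_1 between -0.005 and 0.005 m and angle between the x axis of charger_3_seat and the x axis of nest_1, either way round below 0.2 rad and x of charger_3 in the frame of nest_1 below 0 m) or (horizontal distance between charger_3_seat and nest_2 below 0.008 m and z of charger_3_seat in the frame of nest_2 between -0.005 and 0.005 m and angle between the x axis of charger_3_seat and the x axis of nest_2, either way round below 0.2 rad and x of charger_3 in the frame of nest_2 below 0 m) or (horizontal distance between charger_3_seat and nest_3 below 0.008 m and z of charger_3_seat in the frame of nest_3 between -0.005 and 0.005 m and angle between the x axis of charger_3_seat and the x axis of nest_3, either way round below 0.2 rad and x of charger_3 in the frame of nest_3 below 0 m)) and value of joint table between 2.8 and 4.2 rad).
3. one full turn done, the handle at the pointer and let go, the table still, all chargers in their nests (((horizontal distance between charger_1_seat and nest_1 below 0.008 m and z of charger_1_seat in the frame of nest_1 between -0.005 and 0.005 m and angle between the x axis of charger_1_seat and the x axis of nest_1, either way round below 0.2 rad and x of charger_1 in the frame of nest_1 below 0 m) or (horizontal distance between charger_1_seat and nest_2 below 0.008 m and z of charger_1_seat in the frame of nest_2 between -0.005 and 0.005 m and angle between the x axis of charger_1_seat and the x axis of nest_2, either way round below 0.2 rad and x of charger_1 in the frame of nest_2 below 0 m) or (horizontal distance between charger_1_seat and nest_3 below 0.008 m and z of charger_1_seat in the frame of nest_3 between -0.005 and 0.005 m and angle between the x axis of charger_1_seat and the x axis of nest_3, either way round below 0.2 rad and x of charger_1 in the frame of nest_3 below 0 m)) and ((horizontal distance between charger_2_seat and nest_1 below 0.008 m and z of charger_2_seat in the frame of nest_1 between -0.005 and 0.005 m and angle between the x axis of charger_2_seat and the x axis of nest_1, either way round below 0.2 rad and x of charger_2 in the frame of nest_1 below 0 m) or (horizontal distance between charger_2_seat and nest_2 below 0.008 m and z of charger_2_seat in the frame of nest_2 between -0.005 and 0.005 m and angle between the x axis of charger_2_seat and the x axis of nest_2, either way round below 0.2 rad and x of charger_2 in the frame of nest_2 below 0 m) or (horizontal distance between charger_2_seat and nest_3 below 0.008 m and z of charger_2_seat in the frame of nest_3 between -0.005 and 0.005 m and angle between the x axis of charger_2_seat and the x axis of nest_3, either way round below 0.2 rad and x of charger_2 in the frame of nest_3 below 0 m)) and ((horizontal distance between charger_3_seat and nest_1 below 0.008 m and z of charger_3_seat in the frame of nest_1 between -0.005 and 0.005 m and angle between the x axis of charger_3_seat and the x axis of nest_1, either way round below 0.2 rad and x of charger_3 in the frame of nest_1 below 0 m) or (horizontal distance between charger_3_seat and nest_2 below 0.008 m and z of charger_3_seat in the frame of nest_2 between -0.005 and 0.005 m and angle between the x axis of charger_3_seat and the x axis of nest_2, either way round below 0.2 rad and x of charger_3 in the frame of nest_2 below 0 m) or (horizontal distance between charger_3_seat and nest_3 below 0.008 m and z of charger_3_seat in the frame of nest_3 between -0.005 and 0.005 m and angle between the x axis of charger_3_seat and the x axis of nest_3, either way round below 0.2 rad and x of charger_3 in the frame of nest_3 below 0 m)) and value of joint table between 6.03319 and 6.53319 rad and velocity of joint table between -0.05 and 0.05 rad/s and contact force between table and the fingers below 0.3 N), for 0.2 s.
At the end, for the whole second after the job is handed in: every charger lies flat (within 0.25 rad) and at rest with the middle of its block on the mat, and the turntable stands still one full turn anticlockwise of the pointer (joint 6.28 within 0.25 rad) (x of charger_1_seat in the frame of mat_top between -0.12 and 0.12 m and y of charger_1_seat in the frame of mat_top between -0.1 and 0.1 m and z of charger_1_seat in the frame of mat_top between -0.006 and 0.006 m and angle between each of charger_1_seat, charger_2_seat, charger_3_seat's own z axis and vertical below 0.25 rad and linear speed of each of charger_1, charger_2, charger_3 below 0.03 m/s and x of charger_2_seat in the frame of mat_top between -0.12 and 0.12 m and y of charger_2_seat in the frame of mat_top between -0.1 and 0.1 m and z of charger_2_seat in the frame of mat_top between -0.006 and 0.006 m and x of charger_3_seat in the frame of mat_top between -0.12 and 0.12 m and y of charger_3_seat in the frame of mat_top between -0.1 and 0.1 m and z of charger_3_seat in the frame of mat_top between -0.006 and 0.006 m and value of joint table between 6.03319 and 6.53319 rad and velocity of joint table between -0.05 and 0.05 rad/s); the robot touches nothing.
It fails at once if a bystander (tip cleaner pot or solder reel) moved more than 3 cm (distance of any of brass_pot, solder_reel from where it was at the start of the episode above 0.03 m).
Of charger_1, charger_2, charger_3 only 2 to 3 are there at a start; the rules pass over those that are not, and their reading is None.
At some moment in a run one of charger_1, charger_2, charger_3 may be knocked a few centimetres aside while the robot is not near it.
It also fails if it takes over 210 s, if anything falls off the work surface, if the arm or the gripper's body presses on something with over 40 N, if the wrist force passes 120 N, or if a joint passes its speed limit or range.

ROBOT

A 7-joint arm with a two-finger parallel gripper is mounted at the origin on a cart in front of the work surface, level with it; the furniture and walls round the work are solid. World frame = base frame: x ahead of the robot, y to its left, z up, the work surface at z = 0. Lengths are in m, angles in degrees, forces in N, time in s.
With the tool pointing down it reaches from about 0.425 to 0.875 m from the base axis. Payload 4.7 kg.
Tool frame: the origin (TCP) lies at the very end of the fingers, on their centre line; the grasp point (between the pads) lies 19 mm behind it (env.grip_depth is the distance from the TCP to the grasp point, in m); z points along the fingers, y is the line along which they close (so a half turn about z gives the same grasp; the last joint's range is limited). The gripper opens to 85 mm and grips with 20 to 120 N. Pads are 22 mm wide; open, the fingers measure 114 mm over their backs; the gripper's body (76 mm by 85 mm) begins 54 mm behind the grasp point. The pads swing forward as they close: fully open they stand 13 mm farther back than shut.
Start: joints at [71.396, 18.392, -4.016, 83.108, 1.295, 78.541, -3.26], TCP at [0.216, -0.613, 0.231] pointing down, gripper open.
Joint ranges: [-163.93, 163.93], [-17.29, 119.83], [-79.2, 71.16], [3.27, 140.29], [-89.18, 269.18], [5.43, 117.66], [-154.24, 154.24]. Speed limits (degrees/s): [147.25, 147.25, 180, 180, 180, 180, 180].

INTERFACE

Orientations are given as [roll, pitch, yaw] about the fixed x, y, z axes, in that order (R = Rz(yaw) Ry(pitch) Rx(roll)).
In Python, from rig import telemetry, viewer, finish_job, models, env gives the robot as it stands.
- The arm moves only by the tool move_arm, never from a script. Its argument "moves" is a list of rows, each a list of 4 numbers: the shift along the tool's x, y, z in m, then the turn about the tool's z in rad. In form: [[tx, ty, tz, yaw], ...]. A call has 1 to 8 rows; each row shifts and turns the commanded pose from where the row before left it, along the tool's axes as they then stand; what a row does not reach is not made up. A row lasts 1/12 s, in which the tool goes at most 41.7 mm and 7.16 degrees, less where a joint would pass 70% of its speed; a pose out of reach is approached as far as the arm can. A call with a gripper value outside its range is refused whole. "grip" is the finger opening in m, from 0 to 0.0854, set as the call begins (left out, the last holds). The fingers move at their own pace and stop on an object; the grip force is fixed at half the most. Time passes only in rows, so rows that do not move let the fingers close. It gives the time, the measured TCP pose, the force, the opening and the grip force at its end, in the units of the state.
- telemetry.read_state(): the state, without advancing time (a new reading comes with each control period).
- viewer.snapshot(name): name is "scene" or "top" or "wrist"; returns the picture (420x560x3 uint8, red, green, blue); there is no depth.
- viewer.get_calibration(name): a dict with "fovy" (degrees; the focal length in pixels is half the picture's height over the tangent of half this angle, whatever the lens; pixels are square), "cx", "cy" (the principal point, pixels), "D" ([k1, k2, p1, p2, k3] as OpenCV has them; the pictures are not rectified), "T" (4x4, takes a point from camera to world coordinates). Camera axes: x right, y up, looking along -z (the intrinsics and any distortion apply to the point x, -y, -z); pixel columns grow to the right and rows downward; lengths in m; the calibration is good to about 2 mm. A picture is of the moment at which its call begins: read the wrist's pose just before it. get_calibration takes no time and is no camera call; for the wrist camera it gives the pose at the moment of the call.
- finish_job(): hands the job in; it is judged then, once.
Trained networks look in the newest picture that a camera, given by its name, has taken for a name from the list of things; names that differ only in an ending like _2 or _b are one class to them, and where a whole thing is asked for, a point or a joint stands for the part that bears it (a point fixed in the world has none). Each returns a list of dicts, best first, with "p" (0 to 1); they miss things now and then, are a little off and sometimes report something else, mostly with a low value. They report only what shows in the picture. A call takes as long as a camera call. They do not tell look-alikes from the thing itself.
- models.spot_in(target, camera): "box" ([centre column, centre row, width, height] in pixels, round what is visible of it).
- models.landmark_of(target, camera): "location" ([column, row] in pixels: a listed point, or the origin of a listed thing).
The state is a dict: "time": time; "joints": joint angles; "dq": joint speeds; "joint_efforts": joint torques, N m; "position": TCP position; "tcp_rot": TCP orientation; "force": force on the tool from outside, world axes, zero at the start; "moment": the same for the moment, N m; "gripper_width": opening from 0.0 (shut) to 1.0 (fully open); "grasp_force": force on a finger pad.
Only numpy, scipy, OpenCV 4.12 (cv2) and the standard library are available. Lean on these libraries where they do the work, as an engineer would, in place of code of your own. Each camera call takes 0.05 s, during which the arm holds its last target. There are 200 camera calls.

## Working session

There is one attempt and no reset: what is moved stays moved. The work goes in short steps, Python scripts to look and compute and a tool call to move; the robot and the scene stay as the last step left them, time stands still between calls to the robot, and variables do not carry over. Pictures are saved under pics/ and viewed, at most 14 in all, crops included, and the job is handed in when it is done.

Besides the shell and the picture viewer there is one more tool, called after "Emit:" as a command line: name --pt "numbers of a row" for each row, then --argument value for the rest. move_arm: Moves the arm, as the interface text tells. Its arguments: {"type":"object","properties":{"moves":{"type":"array","items":{"type":"array","items":{"type":"number"}}},"grip":{"type":"number"}},"required":["moves"]}

```bash
mkdir -p pics
cat > h.py <<'E'
import numpy as np, cv2
from rig import telemetry, viewer, finish_job, models, env
def snap(name,fn=None):
    im=viewer.snapshot(name)
    if fn: cv2.imwrite('pics/'+fn,im[:,:,::-1])
    return im
def cal(name):
    c=viewer.get_calibration(name); f=210/np.tan(np.radians(c['fovy'])/2)
    K=np.array([[f,0,c['cx']],[0,f,c['cy']],[0,0,1]]); return K,np.array(c['D'],float),np.array(c['T'])
def ray(name,px,z,C=None):
    K,D,T=C or cal(name)
    u=cv2.undistortPoints(np.array(px,float).reshape(-1,1,2),K,D).reshape(-1,2)
    d=np.c_[u[:,0],-u[:,1],-np.ones(len(u))]@T[:3,:3].T; o=T[:3,3]
    return o+d*((z-o[2])/d[:,2])[:,None]
def proj(name,P,C=None):
    K,D,T=C or cal(name)
    p=(np.atleast_2d(P)-T[:3,3])@T[:3,:3]; p=p*[1,-1,-1]
    return cv2.projectPoints(p,np.zeros(3),np.zeros(3),K,D)[0].reshape(-1,2)
E
python3 - <<'E'
from h import *
a=snap('scene','scene0.png');b=snap('top','top0.png')
for cam in('top','scene'):
    print(cam,cal(cam)[2].round(3).tolist())
    for t in['charger_1','charger_1_seat','nest_1','handle','pointer','mat_top','turntable_base','brass_pot','solder_reel']:
        r=models.landmark_of(t,cam); print(t,[(np.round(x['location'],1).tolist(),round(x['p'],2)) for x in r[:6]])
s=telemetry.read_state();print(s)
E
```

```text
top [[0.019, 0.992, -0.127, 0.298], [-0.999, 0.015, -0.029, 0.222], [-0.027, 0.128, 0.991, 1.142], [0.0, 0.0, 0.0, 1.0]]
charger_1 [([280.5, 214.5], 0.84), ([255.2, 192.4], 0.82), ([264.1, 123.3], 0.69), ([272.1, 303.7], 0.67), ([239.8, 159.6], 0.6)]
charger_1_seat [([252.4, 201.8], 0.88), ([231.6, 166.3], 0.33), ([326.2, 150.6], 0.25)]
nest_1 [([354.6, 144.2], 0.71), ([343.5, 174.2], 0.69), ([326.7, 149.4], 0.59), ([280.3, 213.5], 0.42)]
handle [([384.5, 182.7], 0.52), ([378.5, 168.6], 0.46), ([326.7, 148.6], 0.26)]
pointer [([385.2, 181.5], 0.8)]
mat_top [([253.9, 195.8], 0.79)]
turntable_base [([336.9, 160.1], 0.65)]
brass_pot [([264.7, 122.1], 0.73)]
solder_reel [([174.0, 220.7], 0.75)]
scene [[-0.512, 0.591, -0.623, -0.215], [-0.859, -0.339, 0.384, 0.662], [0.016, 0.732, 0.681, 0.787], [0.0, 0.0, 0.0, 1.0]]
charger_1 [([217.2, 216.6], 0.91), ([244.2, 238.0], 0.89), ([336.9, 313.6], 0.84), ([282.7, 239.7], 0.55), ([349.9, 177.0], 0.32)]
charger_1_seat [([243.2, 247.6], 0.76), ([208.4, 227.4], 0.34), ([213.8, 189.3], 0.21), ([276.9, 245.5], 0.18)]
nest_1 [([291.0, 175.9], 0.91), (
[... 250 characters left out ...]
82)]
{'time': 1.0, 'joints': array([71.39876629, 18.39126081, -4.01852831, 83.10641964,  1.294837  ,
       78.54126627, -3.26017691]), 'dq': array([-0.09999831, -0.04716638,  0.05663606, -0.03966091, -0.03590696,
       -0.00805736,  0.04891285]), 'joint_efforts': array([ 6.30183131e-04, -4.93403506e+01, -3.81203089e-01, -3.14577913e+01,
        1.31627251e-02,  1.40807799e-03,  9.31816885e-06]), 'position': array([ 0.21600956, -0.6130857 ,  0.2313663 ]), 'tcp_rot': array([1.79993814e+02, 1.77543815e-03, 1.94120997e+01]), 'force': array([ 0.88441591,  0.17572253, -0.42495986]), 'moment': array([-0.01807588, -0.03968211, -0.03482909]), 'grasp_force': 0.0, 'gripper_width': 1.0053483223738147}
```

```bash
python3 -c "
import cv2,numpy as np
a=cv2.imread('pics/scene0.png');b=cv2.imread('pics/top0.png')
cv2.imwrite('pics/t.png',cv2.resize(b,(784,588),interpolation=cv2.INTER_CUBIC))"
```

```text
(no output)
```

View pics/t.png

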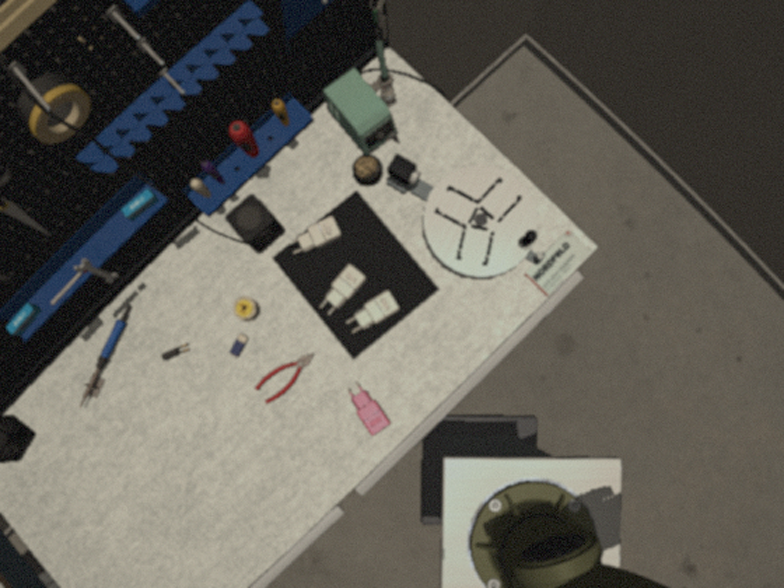

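View pics/scene0.png

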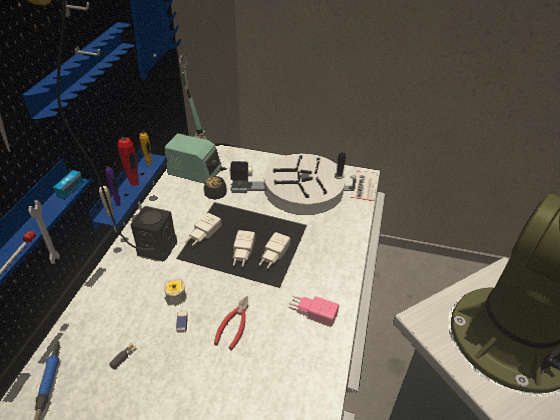

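The pictures show three white chargers on the dark mat (top view ×1.4: (317,236), (344,288), (374,312)). The pink look-alike at (368,410) is off the mat and stays where it is. The turntable is at (480,222), with its handle at (528,238).

Run:
```python
from h import *
C=cal('top'); K=C[0]; print('f',K[0,0])
b=cv2.imread('pics/top0.png')
# mat corners (from view /1.4)
mc=np.array([[357,192],[438,289],[354,357],[274,258]])/1.4
P=ray('top',mc,0.003,C); print('mat',P[:,:2].round(3).tolist(),P.mean(0)[:2].round(3), np.linalg.norm(np.diff(P,axis=0),axis=1).round(3))
q=lambda x,y,z: ray('top',[[x,y]],z,C)[0,:2].round(4)
print('axis', q(326.7,149.4,.037), q(336.9,160.1,0),'nests',[q(*p,.037) for p in((354.6,144.2),(343.5,174.2),(326.7,149.4))])
print('handle top',q(528/1.4,238/1.4,.106),'pointer',q(385.2,181.5,.04),'camera post', q(403/1.4,168/1.4,.07))
# disc
S=cal('scene')
for p in((291,175.9),(309,188),(307,165.1)): print('nest scene',ray('scene',[p],.037,S)[0,:2].round(4))
print('handle',ray('scene',[(342.5,162.6)],.085,S)[0,:2],'ptr',ray('scene',[(349.3,178.6)],.04,S)[0,:2],'base',ray('scene',[(302.7,183.3)],0,S)[0,:2],'mat',ray('scene',[(242.8,243)],.003,S)[0,:2])
mask=np.zeros(b.shape[:2],np.uint8);cv2.fillPoly(mask,[mc.astype(int)],255)
g=b.min(2); m=((g>110)&(mask>0)).astype(np.uint8)
n,l,st,ce=cv2.connectedComponentsWithStats(m)
for i in range(1,n):
    if st[i,4]<50: continue
    ys,xs=np.where(l==i); W=ray('top',np.c_[xs,ys],.031,C)[:,:2]; c=W.mean(0)
    w,v=np.linalg.eigh(np.cov((W-c).T)); d=v[:,1]
    t=(W-c)@d; sk=(t**3).mean(); d=d*np.sign(sk) if sk else d
    print('charger',c.round(4),'dir(to pins?)',np.degrees(np.arctan2(d[1],d[0])).round(1),np.ptp(t).round(3),st[i,4])
print('pot',q(264.7,122.1,0),'reel',q(174,220.7,0))
```

```text
f 455.6890361816196
mat [[0.626, 0.322], [0.448, 0.171], [0.323, 0.319], [0.5, 0.471]] [0.474 0.321] [0.234 0.194 0.233]
axis [0.5868 0.1391] [0.5687 0.1101] nests [array([0.6014, 0.0693]), array([0.5245, 0.0974]), array([0.5868, 0.1391])]
handle top [0.5216 0.0267] pointer [ 0.5074 -0.0054] camera post [0.651  0.2365]
nest scene [0.5857 0.129 ]
nest scene [0.523  0.1161]
nest scene [0.6036 0.0688]
handle [0.51651324 0.02550955] ptr [0.50068126 0.00999444] base [0.58363971 0.09276687] mat [0.46764223 0.33028688]
charger [0.5417 0.3854] dir(to pins?) 120.2 0.076 373
charger [0.4484 0.3374] dir(to pins?) 142.2 0.078 414
charger [0.4069 0.2797] dir(to pins?) 125.0 0.076 422
pot [0.6678 0.2977] reel [0.4058 0.5239]
```

```bash
cat >> h.py <<'E'
def rows(target,yaw=None,start=None,vmax=0.04):
    """rows taking commanded pose start(x,y,z,yawdeg) to target; turn first interleaved: shift in axes at row start"""
    if start is None:
        s=telemetry.read_state(); start=[*s['position'],s['tcp_rot'][2]]
    p=np.array(start[:3],float); y=start[3]; 
    dy=0 if yaw is None else (yaw-y+180)%360-180
    d=np.array(target)-p
    n=max(1,int(np.ceil(max(np.linalg.norm(d)/vmax,abs(dy)/6.9))))
    out=[]
    for i in range(n):
        r=np.radians(y); R=np.array([[np.cos(r),np.sin(r),0],[np.sin(r),-np.cos(r),0],[0,0,-1]])
        t=R.T@(d/n); out.append([*np.round(t,4),np.round(-np.radians(dy/n),4)]); y+=dy/n
    for i in range(0,n,8): print([[float(v) for v in r] for r in out[i:i+8]])
E
python3 - <<'E'
from h import *
s=telemetry.read_state(); T=cal('wrist')[2]
from scipy.spatial.transform import Rotation as Ro
R=Ro.from_euler('xyz',s['tcp_rot'],degrees=True).as_matrix()
print('cam in tool',(R.T@(T[:3,3]-s['position'])).round(4),(R.T@T[:3,:3]).round(3).tolist(),cal('wrist')[0].tolist(),cal('wrist')[1],env.grip_depth)
rows([.53,.10,.30],60)
E
```

```text
cam in tool [ 0.0786  0.0007 -0.1429] [[0.001, 0.953, 0.302], [1.0, -0.001, -0.0], [0.0, 0.302, -0.953]] [[296.6530080041124, 0.0, 281.6161695229857], [0.0, 296.6530080041124, 212.1805793851514], [0.0, 0.0, 1.0]] [-0.05492448  0.          0.          0.          0.        ] 0.0187
[[0.0267, -0.0284, -0.0034, -0.0354], [0.0276, -0.0274, -0.0034, -0.0354], [0.0286, -0.0265, -0.0034, -0.0354], [0.0295, -0.0254, -0.0034, -0.0354], [0.0304, -0.0244, -0.0034, -0.0354], [0.0312, -0.0233, -0.0034, -0.0354], [0.032, -0.0221, -0.0034, -0.0354], [0.0328, -0.021, -0.0034, -0.0354]]
[[0.0335, -0.0198, -0.0034, -0.0354], [0.0342, -0.0186, -0.0034, -0.0354], [0.0349, -0.0174, -0.0034, -0.0354], [0.0355, -0.0162, -0.0034, -0.0354], [0.036, -0.0149, -0.0034, -0.0354], [0.0365, -0.0136, -0.0034, -0.0354], [0.037, -0.0123, -0.0034, -0.0354], [0.0374, -0.011, -0.0034, -0.0354]]
[[0.0377, -0.0097, -0.0034, -0.0354], [0.0381, -0.0083, -0.0034, -0.0354], [0.0383, -0.007, -0.0034, -0.0354], [0.0386, -0.0056, -0.0034, -0.0354]]
```

Emit:
move_arm --pt "0.027 -0.028 0 0" --pt "0.027 -0.028 0 0" --pt "0.027 -0.028 0 0" --pt "0.027 -0.028 0 0" --pt "0.027 -0.028 0 0" --pt "0.027 -0.028 0 0" --pt "0.027 -0.028 0 0" --pt "0.027 -0.028 0 0"

```text
time: 1.67
position: [0.3458, -0.3282, 0.2316]
tcp_rot: [179.9, -0.0, 19.4]
force: [0.6, 0.3, 1.2]
gripper_width: 1.0
grasp_force: 0.0
```

Emit:
move_arm --pt "0.027 -0.028 0 -0.1" --pt "0.029 -0.025 0 -0.1" --pt "0.031 -0.022 0 -0.1" --pt "0.034 -0.019 0 -0.1" --pt "0.036 -0.016 0 -0.1" --pt "0.037 -0.013 0 -0.1" --pt "0.038 -0.009 0 0" --pt "0.038 -0.009 0 0"

```text
time: 2.33
position: [0.4701, -0.0433, 0.2318]
tcp_rot: [179.9, 0.0, 53.8]
force: [0.6, -0.5, 0.0]
gripper_width: 1.002
grasp_force: 0.0
```

Emit:
move_arm --pt "0.038 -0.009 0.005 0" --pt "0.038 -0.009 0.005 0" --pt "0.038 -0.009 0.005 0" --pt "0.038 -0.009 0.005 0" --pt "0 0 0 0" --pt "0 0 0 0"

```text
time: 2.83
position: [0.5301, 0.1017, 0.2108]
tcp_rot: [-179.9, -0.0, 54.1]
force: [-0.6, -0.2, 0.4]
gripper_width: 0.997
grasp_force: 0.0
```

Run:
```python
from h import *
s=telemetry.read_state(); print(s['time'],s['position'],s['tcp_rot'],s['joints'].round(0),s['force'])
C=cal('wrist'); im=snap('wrist','w1.png'); np.save('w1.npy',np.array(C,dtype=object),allow_pickle=True)
for t,z in[('nest_1',.037),('handle',.085),('pointer',.04),('turntable_base',0),('charger_1',.017),('charger_1_seat',.003)]:
    for x in models.landmark_of(t,'wrist')[:5]: print(t,np.round(x['location']),round(x['p'],2),ray('wrist',[x['location']],z,C)[0,:2].round(4))
rows([.53,.10,.20])
```

```text
2.8333 [0.53006622 0.10167651 0.21081836] [-1.79886476e+02 -3.13459004e-02  5.41080396e+01] [ 27.   9. -45.  99.   7.  74. -55.] [-0.55868417 -0.19454959  0.37368063]
nest_1 [306. 128.] 0.97 [0.5915 0.1421]
nest_1 [275. 187.] 0.72 [0.5283 0.1104]
nest_1 [125.  54.] 0.63 [0.4888 0.3064]
nest_1 [354. 179.] 0.58 [0.6037 0.0678]
handle [324. 268.] 0.88 [0.5269 0.0216]
pointer [319. 268.] 0.72 [0.5136 0.0016]
turntable_base [307. 170.] 0.69 [0.5665 0.0993]
charger_1 [129. 136.] 0.87 [0.4278 0.2507]
charger_1 [120.  57.] 0.81 [0.4759 0.3162]
charger_1_seat [108.  57.] 0.76 [0.4614 0.3307]
[[0.002, -0.002, 0.0116, -0.0]]
```

View pics/w1.png

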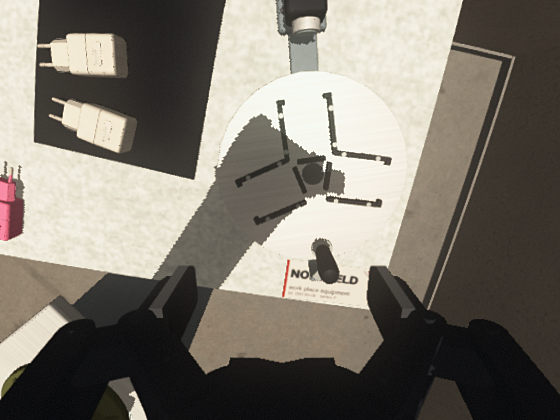

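The wrist view shows the nest ledges clearly, with the hub at about (312,175), the handle at (324,258) and two of the chargers at (95,55) and (100,125). Next I fit the table pose to the ledges.

```bash
cat >> h.py <<'E'
from scipy.optimize import minimize
def box(x0,x1,y0,y1,z0,z1): return np.array([[x,y,z] for x in(x0,x1) for y in(y0,y1) for z in(z0,z1)],float)
def place(P,x,y,z,th):
    c,s=np.cos(th),np.sin(th); return np.c_[x+c*P[:,0]-s*P[:,1],y+s*P[:,0]+c*P[:,1],z+P[:,2]]
def render(cam,C,parts,sh):
    S=4; m=np.zeros((sh[0]*S,sh[1]*S),np.uint8)
    for P in parts:
        q=cv2.convexHull(proj(cam,P,C).astype(np.float32)).reshape(-1,2)
        cv2.fillConvexPoly(m,np.round((q+.5)*S-.5).astype(np.int32),255)
    return cv2.resize(m,(sh[1],sh[0]),interpolation=cv2.INTER_AREA)/255.
def nestparts(x,y,th):
    out=[]
    for a in(np.pi,np.radians(75),-np.radians(75)):
        t=th+a
        for b in(box(-28,28,22.5,27.5,0,8),box(-28,28,-27.5,-22.5,0,8),box(-33,-28,-14,14,0,8)):
            b=b/1000; b[:,0]+=.046; out.append(place(b,x,y,.037,t))
    return out
def chparts(x,y,th,z=.003):
    """block centre x,y; th = direction to pins"""
    return [place(box(-25.5,25.5,-20,20,0,28)/1000,x,y,z,th),place(box(25.5,49.5,-16,16,7,21)/1000,x,y,z,th)]
def fit(cam,C,fn,mask,x0,blur=1.5,steps=(.006,.006,.1)):
    for b in(blur*3,blur):
        M=cv2.GaussianBlur(mask.astype(np.float32),(0,0),b)
        def cost(p):
            return ((cv2.GaussianBlur(render(cam,C,fn(*p),mask.shape).astype(np.float32),(0,0),b)-M)**2).sum()
        x0=np.array(x0,float); sx=np.vstack([x0]+[x0+np.eye(3)[i]*steps[i] for i in range(3)])
        r=minimize(cost,x0,method='Nelder-Mead',options=dict(initial_simplex=sx,xatol=1e-4,fatol=1e-3,maxiter=150)); x0=r.x
    return r.x,r.fun/mask.sum()
def overlay(im,masks,fn,crop,size):
    o=im[:,:,::-1].copy()
    for m,c in masks:
        cs,_=cv2.findContours((m>.5).astype(np.uint8),cv2.RETR_LIST,cv2.CHAIN_APPROX_NONE); cv2.drawContours(o,cs,-1,c,1)
    x0,y0,x1,y1=crop; cv2.imwrite('pics/'+fn,cv2.resize(o[y0:y1,x0:x1],size,interpolation=cv2.INTER_NEAREST))
E
python3 - <<'E'
from h import *
C=tuple(np.load('w1.npy',allow_pickle=True)); im=cv2.imread('pics/w1.png')[:,:,::-1]
g=im.max(2); m=(g<55).astype(np.uint8); 
keep=np.zeros_like(m); keep[85:228,225:400]=1; m=m*keep
hub=proj('wrist',[[.5665,.0993,.045]],C)[0]
cv2.circle(m,(313,174),11,0,-1)
x,f=fit('wrist',C,nestparts,m,[.5665,.0993,np.radians(-122)])
print(x,np.degrees(x[2]),f)
h=x[:2]+.088*np.array([np.cos(x[2]),np.sin(x[2])]); print('handle',h, proj('wrist',[[*h,.106]],C))
D=lambda p:render('wrist',C,nestparts(*p),m.shape)
t=np.linspace(0,6.3,200); d=render('wrist',C,[np.c_[x[0]+.103*np.cos(t),x[1]+.103*np.sin(t),0*t+.037]],m.shape)
hm=render('wrist',C,[np.c_[h[0]+.01*np.cos(t),h[1]+.01*np.sin(t),0*t+.106]],m.shape)
overlay(im,[(D(x),(0,0,255)),(d,(0,255,0)),(hm,(255,0,0))],'o1.png',(200,60,420,280),(600,600))
E
```

```text
[ 0.56862567  0.09908805 -2.0606057 ] -118.06400995239947 2.0997431328956115
handle [0.5272254  0.02143487] [[327.58743128 278.78877863]]
```

View pics/o1.png

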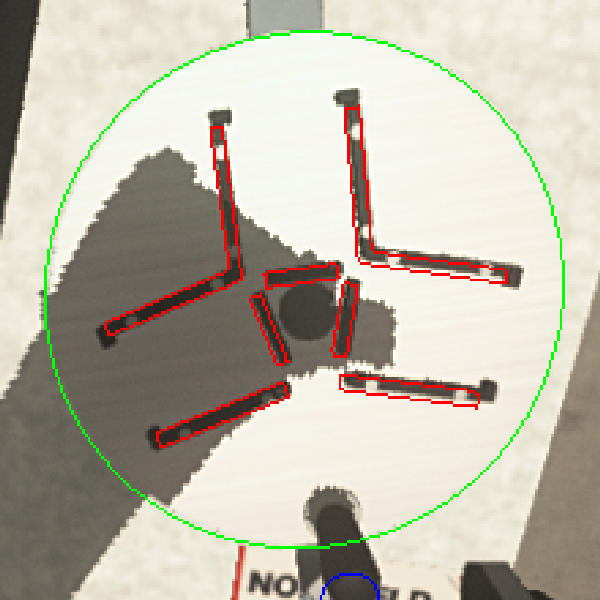

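```bash
sed -i 's/box(-33,-28,-14,14,0,8)):/box(-33,-28,-14,14,0,8),box(28,33,19.5,27.5,0,8),box(28,33,-27.5,-19.5,0,8)):/' h.py
cat >> h.py <<'E'
def tablemask(im,C,x,y):
    g=cv2.cvtColor(np.ascontiguousarray(im),cv2.COLOR_RGB2GRAY)
    bh=cv2.morphologyEx(g,cv2.MORPH_BLACKHAT,np.ones((15,15)))
    loc=cv2.morphologyEx(g,cv2.MORPH_CLOSE,np.ones((15,15)))
    m=(g<loc*.62).astype(np.float32)
    t=np.linspace(0,6.3,100); circ=lambda r,z,a=0,b=0:render('wrist',C,[np.c_[x+a+r*np.cos(t),y+b+r*np.sin(t),0*t+z]],m.shape)>.5
    m*=circ(.085,.037); m[circ(.013,.045)]=0
    return m
E
python3 - <<'E'
from h import *
C=tuple(np.load('w1.npy',allow_pickle=True)); im=cv2.imread('pics/w1.png')[:,:,::-1]
x=[.5686,.0991,-2.0606]
h=np.array(x[:2])+.088*np.array([np.cos(x[2]),np.sin(x[2])])
m=tablemask(im,C,x[0],x[1]); H=render('wrist',C,[place(box(-.016,.016,-.016,.016,0,.08),*h,.037,0)],m.shape); m[H>.1]=0
x,f=fit('wrist',C,nestparts,m,x,steps=(.004,.004,.05))
print(x,np.degrees(x[2]),f)
h=x[:2]+.088*np.array([np.cos(x[2]),np.sin(x[2])]); print('handle',h)
for a in(180,75,-75):
    t=x[2]+np.radians(a); print('nest',x[:2]+.046*np.array([np.cos(t),np.sin(t)]),np.degrees(t))
np.save('table.npy',x)
t=np.linspace(0,6.3,200); d=render('wrist',C,[np.c_[x[0]+.103*np.cos(t),x[1]+.103*np.sin(t),0*t+.037]],m.shape)
overlay(im,[(render('wrist',C,nestparts(*x),m.shape),(0,0,255)),(d,(0,255,0))],'o2.png',(200,60,420,280),(600,600))
s=telemetry.read_state(); rows([.45,.31,.22],54+40)
E
```

```text
[ 0.5702481   0.09941463 -2.04480264] -117.15856126945354 0.07364823579679292
handle [0.5300801  0.02111692]
nest [0.59124501 0.14034298] 62.84143873054646
nest [0.60434745 0.06854014] -42.158561269453536
nest [0.52527995 0.10910305] -192.15856126945354
[[0.0206, -0.0318, -0.0014, -0.1174], [0.0242, -0.0292, -0.0014, -0.1174], [0.0274, -0.0262, -0.0014, -0.1174], [0.0303, -0.0228, -0.0014, -0.1174], [0.0328, -0.0191, -0.0014, -0.1174], [0.0348, -0.0151, -0.0014, -0.1174]]
```

View pics/o2.png

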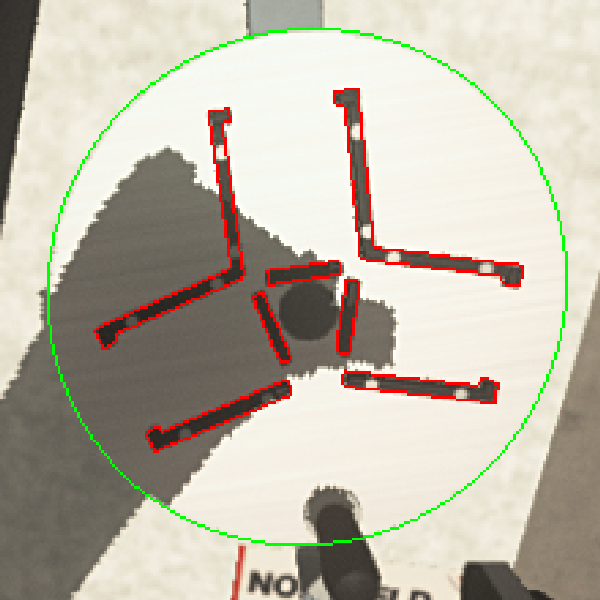

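The overlay now follows every ledge, the hooks and the rim. Next is the mat.

Emit:
move_arm --pt "0.02 -0.032 0 -0.11" --pt "0.024 -0.029 0 -0.11" --pt "0.027 -0.026 0 -0.11" --pt "0.03 -0.023 0 -0.11" --pt "0.033 -0.019 0 -0.11" --pt "0.035 -0.015 0 -0.11" --pt "0 0 0 0" --pt "0 0 0 0"

```text
time: 3.85
position: [0.4513, 0.3139, 0.2116]
tcp_rot: [180.0, -0.0, 91.9]
force: [0.6, -0.4, -0.8]
gripper_width: 1.0
grasp_force: 0.0
```

```bash
cat >> h.py <<'E'
def chargermask(im,C,x,y,r=.075,thr=110):
    g=np.ascontiguousarray(im.min(2)); t=np.linspace(0,6.3,100)
    m=(g>thr).astype(np.float32)
    m*=render('wrist',C,[np.c_[x+r*np.cos(t),y+r*np.sin(t),0*t+.02]],m.shape)>.5
    n,l,st,_=cv2.connectedComponentsWithStats(m.astype(np.uint8)); 
    px=proj('wrist',[[x,y,.031]],C)[0].astype(int); i=l[px[1].clip(0,419),px[0].clip(0,559)]
    return cv2.morphologyEx((l==i).astype(np.uint8),cv2.MORPH_OPEN,np.ones((5,5))).astype(np.float32) if i else None
def findch(im,C,x,y,thdeg,z=.003):
    m=chargermask(im,C,x,y)
    if m is None: return None
    return fit('wrist',C,lambda a,b,t:chparts(a,b,t,z),m,[x,y,np.radians(thdeg)],blur=1,steps=(.005,.005,.1))
E
python3 - <<'E'
from h import *
s=telemetry.read_state(); print(s['position'],s['tcp_rot'],s['joints'].round(0))
C=cal('wrist'); im=snap('wrist','w2.png'); np.save('w2.npy',np.array(C,dtype=object),allow_pickle=True)
ms=[]
for g in((.5417-.0*1,.3854,120),(.4484,.3374,142),(.4069,.2797,125)):
    a=np.radians(g[2]); r=findch(im,C,g[0]-.008*np.cos(a),g[1]-.008*np.sin(a),g[2])
    if r is None: print('none');continue
    print(r[0],np.degrees(r[0][2]),r[1]); ms.append((render('wrist',C,chparts(*r[0]),im.shape[:2]),(0,0,255)))
overlay(im,ms,'o3.png',(0,0,560,420),(800,600))
E
```

```text
[0.45129057 0.31393926 0.21162895] [ 1.79985592e+02 -3.48928778e-02  9.18548223e+01] [ 13.  13. -57.  98.  12.  75. -45.]
[0.56806685 0.40296212 1.96969826] 112.85539728925463 0.5178949533539378
none
none
```

View pics/o3.png

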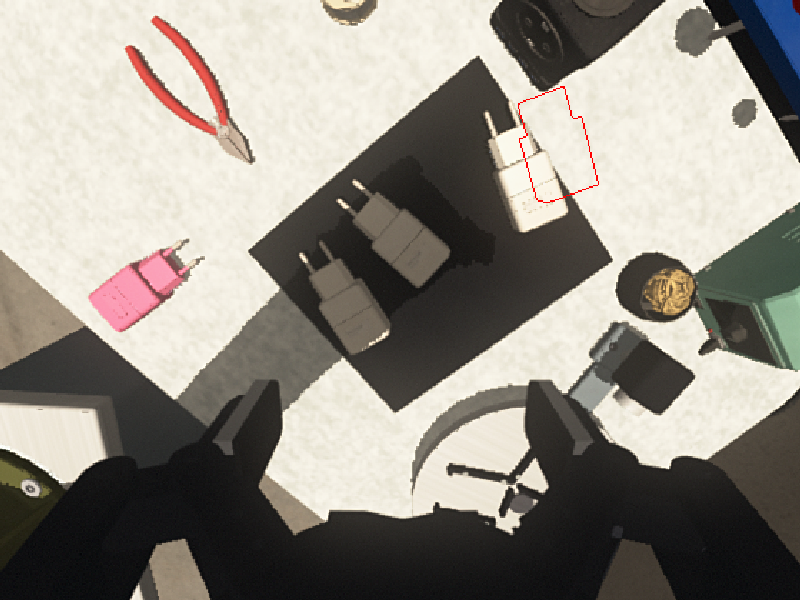

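The view shows three white chargers on the mat: one lit at (530,170), two in shadow at (400,240) and (345,300). The pink one at (135,290) is off the mat. I'll use a lower threshold and limit the fit to the mat area.

```bash
cat >> h.py <<'E'
def fitch(im,C,x,y,thdeg,mat,z=.003,thr=45,name='wrist'):
    sh=im.shape[:2]; W=render(name,C,[np.c_[mat,[.003]*4]],sh)>.5
    W=cv2.erode(W.astype(np.uint8),np.ones((3,3)))
    t=np.linspace(0,6.3,100); W2=W*(render(name,C,[np.c_[x+.085*np.cos(t),y+.085*np.sin(t),0*t+.02]],sh)>.5)
    m=((im.min(2)>thr)&(W2>0)).astype(np.uint8); m=cv2.morphologyEx(m,cv2.MORPH_OPEN,np.ones((5,5)))
    n,l,st,_=cv2.connectedComponentsWithStats(m); px=proj(name,[[x,y,.031]],C)[0].astype(int); i=l[px[1].clip(0,419),px[0].clip(0,559)]
    if i==0: return None
    m=(l==i).astype(np.float32); x0=np.array([x,y,np.radians(thdeg)])
    for b,k in((4,1),(1,1),(1,.3)):
        M=cv2.GaussianBlur(m,(0,0),b)
        cost=lambda p:((cv2.GaussianBlur((render(name,C,chparts(*p,z),sh)*W).astype(np.float32),(0,0),b)-M)**2).sum()
        sx=np.vstack([x0]+[x0+np.eye(3)[i]*k*[.008,.008,.15] for i in range(3)])
        r=minimize(cost,x0,method='Nelder-Mead',options=dict(initial_simplex=sx,xatol=1e-4,fatol=1e-3,maxiter=120)); x0=r.x
    return r.x,r.fun/m.sum()
E
python3 - <<'E'
from h import *
C=tuple(np.load('w2.npy',allow_pickle=True)); im=cv2.imread('pics/w2.png')[:,:,::-1]
k=560/800
mat=ray('wrist',np.array([[478,57],[611,260],[397,411],[250,250]])*k,.003,C)[:,:2]
print('mat',mat.round(4).tolist(),mat.mean(0),np.linalg.norm(np.diff(mat,axis=0),axis=1)); np.save('mat.npy',mat)
B=np.array([[532,190],[412,250],[352,315]])*k; Q=np.array([[508,140],[380,212],[330,270]])*k
b=ray('wrist',B,.031,C); q=ray('wrist',Q,.024,C); ms=[]
for u,v in zip(b,q):
    th=np.degrees(np.arctan2(*(v-u)[1::-1])); r=fitch(im,C,u[0],u[1],th,mat)
    print(u[:2].round(3),round(th),r)
    if r: ms.append((render('wrist',C,chparts(*r[0]),im.shape[:2]),(0,0,255)));print(np.degrees(r[0][2]))
overlay(im,ms,'o4.png',(160,20,460,300),(750,700*750//750-100))
E
```

```text
mat [[0.5041, 0.4747], [0.6309, 0.3243], [0.4524, 0.1721], [0.3239, 0.3224]] [0.47784103 0.32339164] [0.19675195 0.23455166 0.19774678]
[0.547 0.38 ] 120 (array([0.56330975, 0.35807828, 2.21453492]), np.float64(0.5117222309421582))
126.88350477164731
[0.46  0.332] 133 (array([0.45822441, 0.33245504, 2.45444424]), np.float64(0.014605797222447108))
140.62929611841307
[0.413 0.277] 118 (array([0.41426028, 0.271722  , 2.13281343]), np.float64(0.2949107618857366))
122.20120803111396
```

View pics/o4.png

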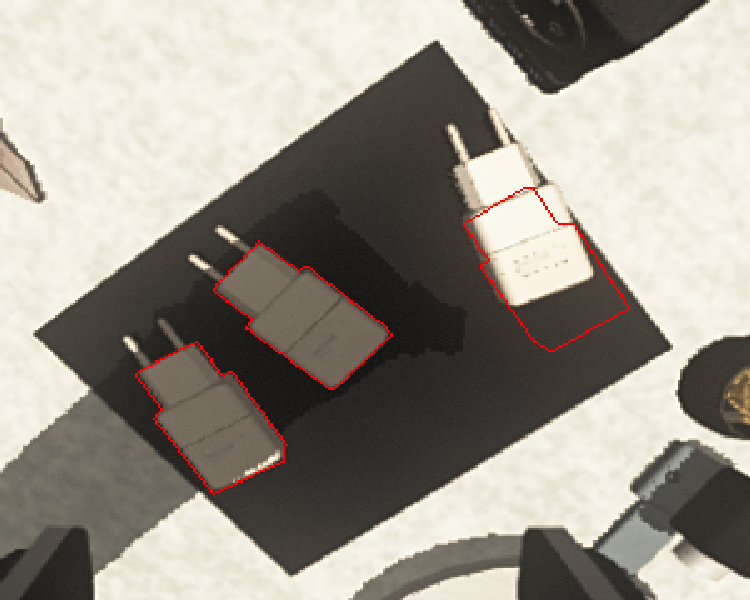

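The outlines match the middle charger (0.458,0.332, 140.6°) and the near one (0.414,0.272, 122.2°). I'll fit the lit one later with a higher threshold. I'll take the middle one first.

Run:
```python
from h import *
rows([.4582,.3325,.09],140.6)
C=tuple(np.load('w2.npy',allow_pickle=True)); im=cv2.imread('pics/w2.png')[:,:,::-1]
u=ray('wrist',np.array([[532,190]])*.7,.031,C)[0]; r=fitch(im,C,u[0],u[1],118,np.load('mat.npy'),thr=130); print(r,np.degrees(r[0][2]))
```

```text
[[0.0026, 0.0008, 0.0152, -0.1069], [0.0025, 0.001, 0.0152, -0.1069], [0.0024, 0.0013, 0.0152, -0.1069], [0.0022, 0.0015, 0.0152, -0.1069], [0.002, 0.0018, 0.0152, -0.1069], [0.0018, 0.002, 0.0152, -0.1069], [0.0016, 0.0022, 0.0152, -0.1069], [0.0014, 0.0023, 0.0152, -0.1069]]
(array([0.55323327, 0.3811152 , 2.08622538]), np.float64(0.0373613717022069)) 119.53190943021052
```

Emit:
move_arm --pt "0.0026 0.0008 0.015 -0.107" --pt "0.0025 0.001 0.015 -0.107" --pt "0.0024 0.0013 0.015 -0.107" --pt "0.0022 0.0015 0.015 -0.107" --pt "0.002 0.0018 0.015 -0.107" --pt "0.0018 0.002 0.015 -0.107" --pt "0.0016 0.0022 0.015 -0.107" --pt "0.0014 0.0023 0.015 -0.107" --grip 0.054

```text
time: 4.57
position: [0.4601, 0.3299, 0.0902]
tcp_rot: [-179.9, 0.1, 140.7]
force: [0.1, 0.5, 0.1]
gripper_width: 0.631
grasp_force: 0.0
```

Emit:
move_arm --pt "0 0 0 0" --pt "0 0 0 0" --pt "0 0 0 0"

```text
time: 4.82
position: [0.4594, 0.3316, 0.0919]
tcp_rot: [180.0, 0.1, 140.4]
force: [-0.5, 0.2, 0.1]
gripper_width: 0.632
grasp_force: 0.0
```

Run:
```python
from h import *
s=telemetry.read_state(); print(s['position'],s['tcp_rot'],s['gripper_width'],s['joints'].round(0))
rows([.4582,.3325,.012],140.6,vmax=.02)
C=cal('wrist'); im=snap('wrist','w3.png')
r=fitch(im,C,.4582,.3325,140.6,np.load('mat.npy'),thr=45); print(r)
```

```text
[0.45944993 0.33162631 0.09190313] [1.79983704e+02 5.05381517e-02 1.40356688e+02] 0.6321135790568216 [ 11.  27. -61. 103.  26.  66.  -7.]
[[0.0004, -0.0, 0.02, -0.0011], [0.0004, -0.0, 0.02, -0.0011], [0.0004, -0.0, 0.02, -0.0011], [0.0004, -0.0, 0.02, -0.0011]]
(array([0.45827553, 0.33202548, 2.45265425]), np.float64(0.273456747530899))
```

View pics/w3.png

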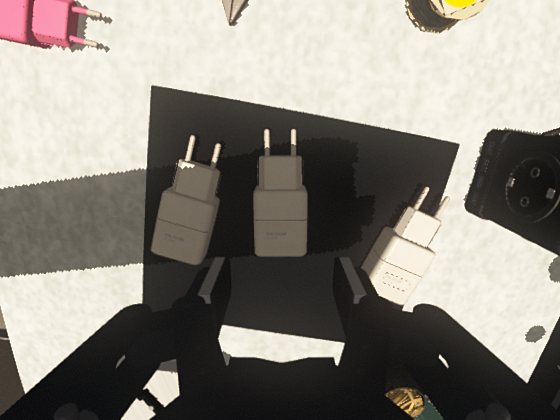

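Charger is centred between the fingers (columns 222–345, charger centre 281), and two views 49° apart agree within 0.5 mm. Descending now.

Emit:
move_arm --pt "0.001 0 0.02 0" --pt "0 0 0.02 0" --pt "0 0 0.02 0" --pt "0 0 0.02 0" --pt "0 0 0 0" --pt "0 0 0 0"

```text
time: 5.37
position: [0.4576, 0.333, 0.0116]
tcp_rot: [-180.0, 0.0, 140.6]
force: [0.3, -0.8, 0.5]
gripper_width: 0.632
grasp_force: 0.0
```

Emit:
move_arm --pt "0 0 0 0" --pt "0 0 0 0" --pt "0 0 0 0" --pt "0 0 0 0" --pt "0 0 0 0" --pt "0 0 0 0" --grip 0.025

```text
time: 5.87
position: [0.4589, 0.3341, 0.0134]
tcp_rot: [179.8, 0.1, 140.6]
force: [-0.3, -1.5, 7.4]
gripper_width: 0.453
grasp_force: 60.9
```

Run:
```python
from h import *
s=telemetry.read_state(); print(s['position'],s['tcp_rot'],s['gripper_width'],s['grasp_force'],s['force'])
rows([.4582,.3325,.13],None)
print('-'); rows([.5253,.1091,.13],167.84,start=[.4582,.3325,.13,140.4])
```

```text
[0.45886579 0.33414242 0.01335333] [1.79843443e+02 9.62320003e-02 1.40623420e+02] 0.4533937806461688 60.93504623075205 [-0.27158492 -1.49339348  7.35412687]
[[-0.0002, -0.0006, -0.0389, -0.0], [-0.0002, -0.0006, -0.0389, -0.0], [-0.0002, -0.0006, -0.0389, -0.0]]
-
[[-0.0324, -0.0216, 0.0, -0.0798], [-0.0305, -0.0241, 0.0, -0.0798], [-0.0285, -0.0264, 0.0, -0.0798], [-0.0263, -0.0286, 0.0, -0.0798], [-0.0239, -0.0306, 0.0, -0.0798], [-0.0214, -0.0324, 0.0, -0.0798]]
```

Emit:
move_arm --pt "0 0 -0.02 0" --pt "0 0 -0.03 0" --pt "0 0 -0.04 0" --pt "0 0 -0.03 0" --pt "0 0 0 0"

```text
time: 6.28
position: [0.4603, 0.3367, 0.1382]
tcp_rot: [179.4, 0.2, 140.7]
force: [0.8, 1.6, -1.8]
gripper_width: 0.451
grasp_force: 60.7
```

Emit:
move_arm --pt "-0.0324 -0.0216 0 -0.08" --pt "-0.0305 -0.0241 0 -0.08" --pt "-0.0285 -0.0264 0 -0.08" --pt "-0.0263 -0.0286 0 -0.08" --pt "-0.0239 -0.0306 0 -0.08" --pt "-0.0214 -0.0324 0 -0.08" --pt "0 0 0 0" --pt "0 0 0 0"

```text
time: 6.95
position: [0.5265, 0.1067, 0.1309]
tcp_rot: [-180.0, -0.0, 167.7]
force: [0.3, 0.3, -1.4]
gripper_width: 0.453
grasp_force: 60.7
```

Run:
```python
from h import *
s=telemetry.read_state(); print(s['position'],s['tcp_rot'],s['gripper_width'],s['grasp_force'],s['joints'].round(0))
C=cal('wrist'); im=snap('wrist','w4.png')
T=np.load('table.npy'); m=tablemask(im,C,T[0],T[1])
overlay(im,[(render('wrist',C,nestparts(*T),m.shape),(0,0,255))],'o5.png',(0,0,560,420),(800,600))
```

```text
[0.52651287 0.10665847 0.13088155] [-1.79969118e+02 -1.75485253e-02  1.67721450e+02] 0.45320056806636577 60.716094029776286 [ 45.  23. -70. 105.  23.  69.  45.]
```

View pics/o5.png

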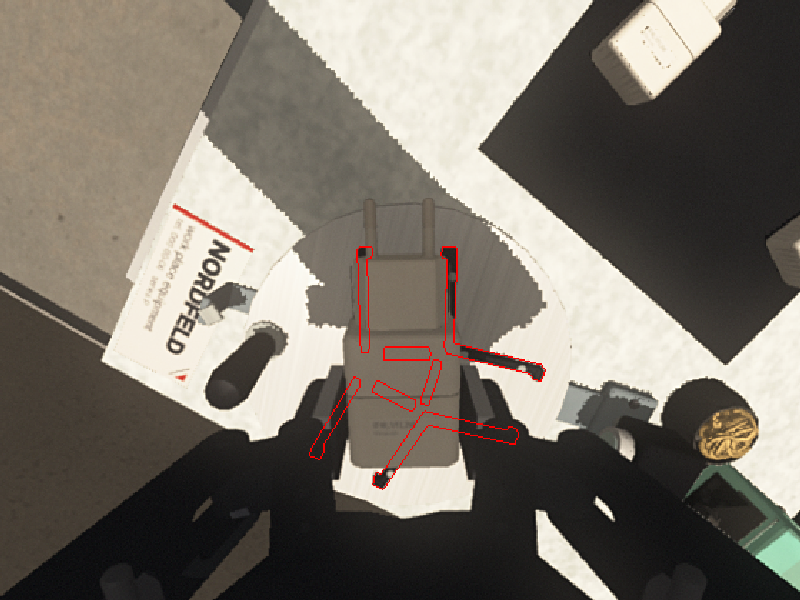

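Run:
```python
from h import *
rows([.5246,.1092,.068],167.84,vmax=.02)
```

```text
[[0.0003, -0.0001, 0.0158, 0.0005], [0.0003, -0.0001, 0.0158, 0.0005], [0.0003, -0.0001, 0.0158, 0.0005], [0.0003, -0.0001, 0.0158, 0.0005]]
```

Emit:
move_arm --pt "0.001 0 0.016 0" --pt "0 0 0.016 0" --pt "0 0 0.016 0" --pt "0 0 0.015 0" --pt "0 0 0 0" --pt "0 0 0 0" --pt "0 0 0 0" --pt "0 0 0 0"

```text
time: 7.67
position: [0.5253, 0.1112, 0.0693]
tcp_rot: [180.0, 0.1, 168.2]
force: [-0.1, 0.5, -1.9]
gripper_width: 0.452
grasp_force: 60.7
```

Run:
```python
from h import *
import time
for i in range(3):
    s=telemetry.read_state(); print(s['position'],s['tcp_rot'][2])
    snap('wrist')
rows([.5246,.1092,.048],167.84,vmax=.02)
```

```text
[0.5253256  0.11123089 0.06931577] 168.1837068565597
[0.52532928 0.11097372 0.06927151] 168.16475941435334
[0.52527656 0.11081071 0.06916647] 168.15256175457802
[[0.0001, -0.0008, 0.0105, 0.0027], [0.0001, -0.0008, 0.0105, 0.0027]]
```

Emit:
move_arm --pt "0 -0.001 0.01 0" --pt "0 0 0.005 0" --pt "0 0 0 0" --pt "0 0 0 0" --pt "0 0 0 0" --pt "0 0 0 0"

```text
time: 8.32
position: [0.5245, 0.1097, 0.0534]
tcp_rot: [180.0, 0.0, 168.2]
force: [0.5, 0.4, -0.2]
gripper_width: 0.449
grasp_force: 60.7
```

Emit:
move_arm --pt "0 0 0.003 0" --pt "0 0 0.002 0" --pt "0 0 0 0" --pt "0 0 0 0" --pt "0 0 0 0"

```text
time: 8.73
position: [0.5244, 0.1096, 0.0483]
tcp_rot: [-180.0, -0.0, 168.2]
force: [0.7, 0.4, -1.5]
gripper_width: 0.454
grasp_force: 60.7
```

Emit:
move_arm --pt "0 0 0.001 0" --pt "0 0 0 0" --pt "0 0 0 0"

```text
time: 8.98
position: [0.5246, 0.1096, 0.0474]
tcp_rot: [180.0, 0.0, 168.2]
force: [0.8, 1.0, -0.6]
gripper_width: 0.45
grasp_force: 60.9
```

Emit:
move_arm --pt "0 0 0 0" --pt "0 0 0 0" --pt "0 0 0 0" --pt "0 0 0 0" --grip 0.056

```text
time: 9.32
position: [0.5245, 0.1095, 0.0473]
tcp_rot: [-180.0, 0.0, 168.2]
force: [-0.1, 0.5, 0.5]
gripper_width: 0.654
grasp_force: 0.0
```

Emit:
move_arm --pt "0 0 -0.015 0" --pt "0 0 -0.03 0" --pt "0 0 -0.03 0" --pt "0 0 -0.03 0" --pt "0 0 -0.03 0" --pt "0 0 0 0" --pt "0 0 0 0"

```text
time: 9.9
position: [0.5257, 0.11, 0.1848]
tcp_rot: [180.0, 0.2, 168.1]
force: [-0.3, 0.5, 0.4]
gripper_width: 0.654
grasp_force: 0.0
```

Run:
```python
from h import *
C=cal('wrist'); im=snap('wrist','w5.png')
T=np.load('table.npy')
overlay(im,[(render('wrist',C,nestparts(*T),im.shape[:2]),(0,0,255)),(render('wrist',C,chparts(.5253,.1091,np.radians(167.84),.037),im.shape[:2]),(0,255,0))],'o6.png',(0,0,560,420),(800,600))
rows([.4143,.2717,.15],122.2)
```

```text
[[0.0202, 0.0194, 0.0047, 0.1146], [0.0223, 0.017, 0.0047, 0.1146], [0.0241, 0.0143, 0.0047, 0.1146], [0.0256, 0.0115, 0.0047, 0.1146], [0.0267, 0.0085, 0.0047, 0.1146], [0.0275, 0.0054, 0.0047, 0.1146], [0.0279, 0.0022, 0.0047, 0.1146]]
```

View pics/o6.png

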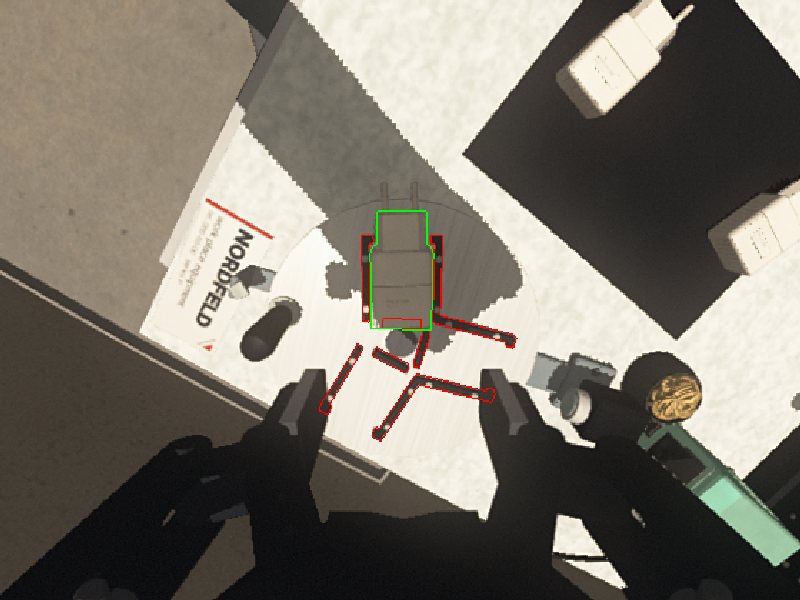

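Charger 1 of 3 sits in the nest; the model outline coincides. Next is the near charger.

Emit:
move_arm --pt "0.02 0.0194 0.005 0.115" --pt "0.022 0.017 0.005 0.115" --pt "0.024 0.0143 0.005 0.115" --pt "0.0256 0.0115 0.005 0.115" --pt "0.0267 0.0085 0.005 0.115" --pt "0.0275 0.0054 0.005 0.115" --pt "0.028 0.002 0.005 0.115" --pt "0 0 0 0"

```text
time: 10.62
position: [0.4089, 0.2761, 0.1458]
tcp_rot: [-179.8, -0.1, 122.2]
force: [-0.1, 0.3, -0.6]
gripper_width: 0.65
grasp_force: 0.0
```

Emit:
move_arm --pt "0 0 0.02 0" --pt "0 0 0.02 0" --pt "0 0 0 0" --pt "0 0 0 0" --pt "0 0 0 0"

```text
time: 11.03
position: [0.4145, 0.2716, 0.1076]
tcp_rot: [-180.0, -0.0, 122.1]
force: [-0.0, 0.4, 0.1]
gripper_width: 0.659
grasp_force: 0.0
```

```bash
cat >> h.py <<'E'
def look(x,y,th,thr,z=.003,fn=None,zt=.0125):
    C=cal('wrist'); im=snap('wrist',fn); r=fitch(im,C,x,y,th,np.load('mat.npy'),thr=thr,z=z)
    s=telemetry.read_state(); print(s['position'],s['tcp_rot'],s['gripper_width'])
    if r is None: print('none'); return
    print(r[0],np.degrees(r[0][2]),r[1]); 
    rows([r[0][0],r[0][1],zt],np.degrees(r[0][2]),vmax=.02)
E
python3 - <<'E'
from h import *
look(.4143,.2717,122.2,45,fn='w6.png')
E
```

```text
[0.41495608 0.27179541 0.10801454] [ 1.79957235e+02 -1.11143743e-02  1.22030996e+02] 0.6524181422199954
[0.41411492 0.27268062 2.15283722] 123.34848662935555 0.03596111457106959
[[0.0002, -0.0, 0.0191, -0.0046], [0.0002, -0.0, 0.0191, -0.0046], [0.0002, -0.0, 0.0191, -0.0046], [0.0002, -0.0, 0.0191, -0.0046], [0.0002, -0.0, 0.0191, -0.0046]]
```

Emit:
move_arm --pt "0.001 0 0.019 -0.02" --pt "0 0 0.019 0" --pt "0 0 0.019 0" --pt "0 0 0.019 0" --pt "0 0 0.019 0" --pt "0 0 0 0" --pt "0 0 0 0"

```text
time: 11.67
position: [0.414, 0.2725, 0.0127]
tcp_rot: [-180.0, -0.0, 123.2]
force: [-0.7, 0.1, 0.8]
gripper_width: 0.657
grasp_force: 0.0
```

Emit:
move_arm --pt "0 0 0 0" --pt "0 0 0 0" --pt "0 0 0 0" --pt "0 0 0 0" --pt "0 0 0 0" --pt "0 0 0 0" --grip 0.025

```text
time: 12.17
position: [0.4153, 0.2731, 0.0142]
tcp_rot: [179.8, 0.1, 123.2]
force: [-1.3, -0.6, 7.0]
gripper_width: 0.452
grasp_force: 60.4
```

Emit:
move_arm --pt "0 0 -0.02 0" --pt "0 0 -0.03 0" --pt "0 0 -0.04 0" --pt "0 0 -0.04 0" --pt "0 0 -0.03 0" --pt "0 0 0 0" --pt "0 0 0 0"

```text
time: 12.75
position: [0.4154, 0.2729, 0.1743]
tcp_rot: [179.8, 0.2, 123.1]
force: [0.5, -0.0, -2.2]
gripper_width: 0.449
grasp_force: 61.0
```

Run:
```python
from h import *
rows([.6040,.0688,.15],-42.16)
```

```text
[[-0.0114, 0.0019, 0.001, 0.1202], [-0.0111, 0.0033, 0.001, 0.1202], [-0.0106, 0.0046, 0.001, 0.1202], [-0.01, 0.0058, 0.001, 0.1202], [-0.0092, 0.007, 0.001, 0.1202], [-0.0083, 0.008, 0.001, 0.1202], [-0.0073, 0.009, 0.001, 0.1202], [-0.0062, 0.0098, 0.001, 0.1202]]
[[-0.0049, 0.0105, 0.001, 0.1202], [-0.0037, 0.011, 0.001, 0.1202], [-0.0023, 0.0113, 0.001, 0.1202], [-0.0009, 0.0115, 0.001, 0.1202], [0.0005, 0.0116, 0.001, 0.1202], [0.0018, 0.0114, 0.001, 0.1202], [0.0032, 0.0111, 0.001, 0.1202], [0.0045, 0.0107, 0.001, 0.1202]]
[[0.0058, 0.01, 0.001, 0.1202], [0.0069, 0.0093, 0.001, 0.1202], [0.008, 0.0084, 0.001, 0.1202], [0.0089, 0.0074, 0.001, 0.1202], [0.0097, 0.0062, 0.001, 0.1202], [0.0104, 0.005, 0.001, 0.1202], [0.011, 0.0037, 0.001, 0.1202], [0.0113, 0.0024, 0.001, 0.1202]]
```

Emit:
move_arm --pt "-0.0114 0.002 0.001 0.12" --pt "-0.011 0.0033 0.001 0.12" --pt "-0.0106 0.0046 0.001 0.12" --pt "-0.01 0.0058 0.001 0.12" --pt "-0.0092 0.007 0.001 0.12" --pt "-0.0083 0.008 0.001 0.12" --pt "-0.0073 0.009 0.001 0.12" --pt "-0.006 0.01 0.001 0.12"

```text
time: 13.42
position: [0.4763, 0.2038, 0.1624]
tcp_rot: [-179.9, 0.1, 67.8]
force: [0.4, -0.3, -1.6]
gripper_width: 0.452
grasp_force: 61.0
```

Emit:
move_arm --pt "-0.005 0.0105 0.001 0.12" --pt "-0.0037 0.011 0.001 0.12" --pt "-0.0023 0.0113 0.001 0.12" --pt "-0.001 0.0115 0.001 0.12" --pt "0.0005 0.0116 0.001 0.12" --pt "0.0018 0.0114 0.001 0.12" --pt "0.0032 0.011 0.001 0.12" --pt "0.0045 0.0107 0.001 0.12"

```text
time: 14.08
position: [0.5391, 0.1362, 0.1542]
tcp_rot: [180.0, 0.2, 12.9]
force: [-0.7, 1.2, -0.3]
gripper_width: 0.451
grasp_force: 61.0
```

Emit:
move_arm --pt "0.0058 0.01 0.001 0.12" --pt "0.007 0.0093 0.001 0.12" --pt "0.008 0.0084 0.001 0.12" --pt "0.009 0.0074 0.001 0.12" --pt "0.0097 0.006 0.001 0.12" --pt "0.0104 0.005 0.001 0.12" --pt "0.011 0.0037 0.001 0.12" --pt "0.011 0.0024 0.001 0.12"

```text
time: 14.75
position: [0.6023, 0.0691, 0.1459]
tcp_rot: [179.8, 0.1, -42.2]
force: [0.3, -0.0, -1.3]
gripper_width: 0.446
grasp_force: 61.0
```

Emit:
move_arm --pt "0 0 0 0" --pt "0 0 0 0" --pt "0 0 0 0"

```text
time: 15.0
position: [0.6021, 0.0707, 0.1472]
tcp_rot: [179.9, 0.1, -41.6]
force: [-0.3, -0.4, 0.5]
gripper_width: 0.448
grasp_force: 60.9
```

Run:
```python
from h import *
s=telemetry.read_state();print(s['joints'].round(1),s['tcp_rot'],s['position'])
rows([.6043,.0685,.075],-42.16,vmax=.02)
```

```text
[  19.6   19.8  -35.    94.6   11.9   69.5 -149.6] [ 1.79927446e+02  1.10061119e-01 -4.16058483e+01] [0.60206804 0.07069365 0.14718567]
[[0.0008, 0.0, 0.018, 0.0024], [0.0008, 0.0, 0.018, 0.0024], [0.0008, 0.0, 0.018, 0.0024], [0.0008, 0.0, 0.018, 0.0024]]
```

Emit:
move_arm --pt "0.002 0 0.018 0" --pt "0.001 0 0.018 0" --pt "0 0 0.018 0" --pt "0 0 0.018 0" --pt "0 0 0 0" --pt "0 0 0 0" --pt "0 0 0 0" --pt "0 0 0 0"

```text
time: 15.67
position: [0.6064, 0.0684, 0.0779]
tcp_rot: [-179.9, -0.1, -41.8]
force: [-0.8, -1.0, -0.5]
gripper_width: 0.452
grasp_force: 60.8
```

Run:
```python
from h import *
snap('wrist');s=telemetry.read_state();print(s['joints'].round(1),s['tcp_rot'],s['position'])
rows([.6043,.0685,.048],-42.16,vmax=.02)
```

```text
[  17.9   23.7  -32.8   98.1   14.3   62.3 -151.2] [-1.79901489e+02 -9.99042343e-02 -4.17974886e+01] [0.60638631 0.06813991 0.07784095]
[[-0.0009, 0.0006, 0.0149, 0.0032], [-0.0009, 0.0006, 0.0149, 0.0032]]
```

Emit:
move_arm --pt "-0.0015 0.001 0.01 0" --pt "0 0 0.01 0" --pt "0 0 0 0" --pt "0 0 0 0" --pt "0 0 0 0" --pt "0 0 0 0" --pt "0 0 0 0" --pt "0 0 0 0"

```text
time: 16.38
position: [0.6039, 0.068, 0.0566]
tcp_rot: [-180.0, -0.0, -41.8]
force: [-0.6, -0.4, -0.6]
gripper_width: 0.452
grasp_force: 60.9
```

Run:
```python
from h import *
s=telemetry.read_state();print(s['joints'].round(1),s['tcp_rot'],s['position'])
rows([.6043,.0685,.048],-42.16,vmax=.02)
```

```text
[  17.1   24.8  -31.8   99.3   14.8   60.1 -151.7] [-1.79980914e+02 -2.56070531e-02 -4.18360562e+01] [0.60394465 0.06804133 0.05658366]
[[-0.0, -0.0006, 0.0086, 0.0057]]
```

Emit:
move_arm --pt "0 -0.0005 0.004 0" --pt "0 0 0.003 0" --pt "0 0 0.001 0" --pt "0 0 0 0" --pt "0 0 0 0" --pt "0 0 0 0"

```text
time: 16.88
position: [0.604, 0.0684, 0.0483]
tcp_rot: [180.0, 0.0, -41.8]
force: [-0.6, 0.1, 0.7]
gripper_width: 0.453
grasp_force: 61.0
```

Emit:
move_arm --pt "0 0 0 0" --pt "0 0 0 0" --pt "0 0 0 0" --pt "0 0 0 0" --grip 0.056

```text
time: 17.22
position: [0.6041, 0.0683, 0.0483]
tcp_rot: [-180.0, -0.0, -41.8]
force: [-0.9, 0.5, -0.2]
gripper_width: 0.66
grasp_force: 0.0
```

Emit:
move_arm --pt "0 0 -0.015 0" --pt "0 0 -0.03 0" --pt "0 0 -0.03 0" --pt "0 0 -0.03 0" --pt "0 0 -0.03 0" --pt "0 0 0 0" --pt "0 0 0 0"

```text
time: 17.8
position: [0.6054, 0.0687, 0.1857]
tcp_rot: [-179.8, -0.2, -41.8]
force: [-0.7, 0.6, -0.6]
gripper_width: 0.663
grasp_force: 0.0
```

Run:
```python
from h import *
C=cal('wrist'); im=snap('wrist','w7.png')
T=np.load('table.npy')
overlay(im,[(render('wrist',C,nestparts(*T),im.shape[:2]),(0,0,255)),(render('wrist',C,chparts(.5253,.1091,np.radians(167.84),.037),im.shape[:2]),(0,255,0)),(render('wrist',C,chparts(.6043,.0685,np.radians(-42.16),.037),im.shape[:2]),(0,255,0))],'o7.png',(0,0,560,420),(800,600))
rows([.553,.381,.12],119.5)
```

```text
[[-0.0103, -0.0083, 0.0027, -0.1173], [-0.0092, -0.0094, 0.0027, -0.1173], [-0.0081, -0.0104, 0.0027, -0.1173], [-0.0068, -0.0113, 0.0027, -0.1173], [-0.0054, -0.012, 0.0027, -0.1173], [-0.004, -0.0126, 0.0027, -0.1173], [-0.0025, -0.013, 0.0027, -0.1173], [-0.0009, -0.0132, 0.0027, -0.1173]]
[[0.0006, -0.0132, 0.0027, -0.1173], [0.0021, -0.013, 0.0027, -0.1173], [0.0037, -0.0127, 0.0027, -0.1173], [0.0051, -0.0122, 0.0027, -0.1173], [0.0065, -0.0115, 0.0027, -0.1173], [0.0078, -0.0106, 0.0027, -0.1173], [0.009, -0.0097, 0.0027, -0.1173], [0.0101, -0.0085, 0.0027, -0.1173]]
[[0.011, -0.0073, 0.0027, -0.1173], [0.0118, -0.006, 0.0027, -0.1173], [0.0124, -0.0045, 0.0027, -0.1173], [0.0128, -0.0031, 0.0027, -0.1173], [0.0131, -0.0015, 0.0027, -0.1173], [0.0132, 0.0, 0.0027, -0.1173], [0.0131, 0.0016, 0.0027, -0.1173], [0.0128, 0.0031, 0.0027, -0.1173]]
```

View pics/o7.png

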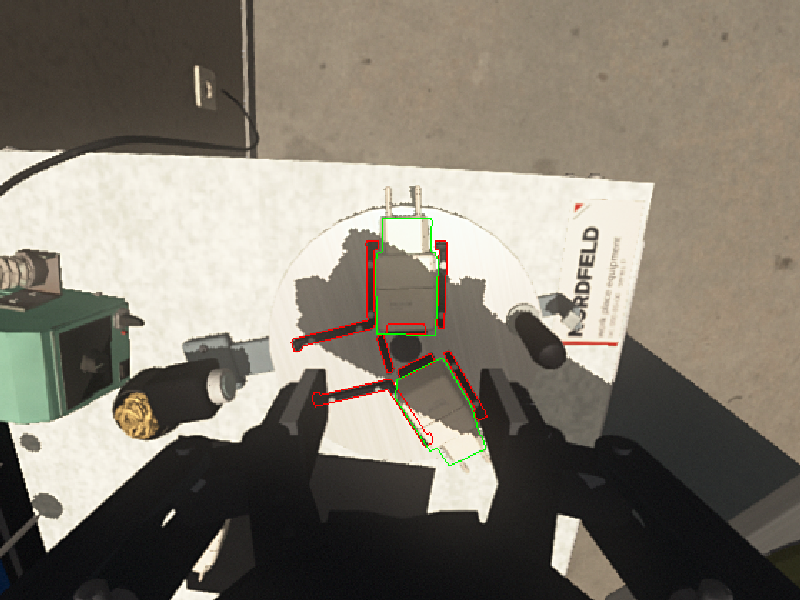

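Two chargers seated. Now the third.

Emit:
move_arm --pt "-0.01 -0.008 0 -0.117" --pt "-0.009 -0.009 0 -0.117" --pt "-0.008 -0.01 0 -0.117" --pt "-0.007 -0.011 0 -0.117" --pt "-0.0054 -0.012 0 -0.117" --pt "-0.004 -0.0126 0 -0.117" --pt "-0.0025 -0.013 0 -0.117" --pt "-0.001 -0.013 0 -0.117"

```text
time: 18.52
position: [0.5854, 0.1712, 0.1813]
tcp_rot: [-180.0, 0.2, 12.1]
force: [-0.0, -0.6, -0.2]
gripper_width: 0.652
grasp_force: 0.0
```

Emit:
move_arm --pt "0.0006 -0.013 0 -0.117" --pt "0.002 -0.013 0 -0.117" --pt "0.0037 -0.0127 0 -0.117" --pt "0.005 -0.012 0 -0.117" --pt "0.0065 -0.0115 0 -0.117" --pt "0.008 -0.0106 0 -0.117" --pt "0.009 -0.0097 0 -0.117" --pt "0.01 -0.0085 0 -0.117"

```text
time: 19.18
position: [0.5689, 0.2749, 0.1813]
tcp_rot: [-179.9, 0.1, 65.8]
force: [0.9, -0.1, -0.7]
gripper_width: 0.658
grasp_force: 0.0
```

Emit:
move_arm --pt "0.011 -0.007 0.01 -0.117" --pt "0.0118 -0.006 0.01 -0.117" --pt "0.0124 -0.0045 0.01 -0.117" --pt "0.0128 -0.003 0.01 -0.117" --pt "0.013 -0.0015 0.01 -0.117" --pt "0.013 0 0.01 -0.117" --pt "0.013 0.0016 0.01 -0.117" --pt "0.0128 0.003 0.005 -0.117"

```text
time: 19.85
position: [0.5524, 0.378, 0.1047]
tcp_rot: [-179.7, 0.0, 119.4]
force: [0.2, -0.8, -0.1]
gripper_width: 0.651
grasp_force: 0.0
```

Emit:
move_arm --pt "0 0 0 0" --pt "0 0 0 0" --pt "0 0 0 0" --pt "0 0 0 0"

```text
time: 20.18
position: [0.5546, 0.3774, 0.1083]
tcp_rot: [-180.0, 0.1, 118.9]
force: [-0.2, 0.3, -0.1]
gripper_width: 0.654
grasp_force: 0.0
```

Run:
```python
from h import *
look(.553,.381,119.5,45,fn='w8.png')
C=cal('wrist');im=cv2.imread('pics/w8.png')[:,:,::-1];print(fitch(im,C,.553,.381,119.5,np.load('mat.npy'),thr=130))
```

```text
[0.55472078 0.37741932 0.10855677] [1.79977433e+02 6.21811766e-02 1.18871660e+02] 0.6568307299598289
[0.54889179 0.37874649 2.03393834] 116.53608254904654 0.052708871623229014
[[0.0008, -0.0009, 0.0192, 0.0082], [0.0008, -0.0009, 0.0192, 0.0082], [0.0008, -0.0009, 0.0192, 0.0082], [0.0008, -0.0009, 0.0192, 0.0082], [0.0008, -0.0009, 0.0192, 0.0082]]
None
```

Run:
```python
from h import *
C=cal('wrist');im=cv2.imread('pics/w8.png')[:,:,::-1]
overlay(im,[(render('wrist',C,chparts(.5489,.3787,2.034),im.shape[:2]),(0,0,255)),(render('wrist',C,[np.c_[np.load('mat.npy'),[.003]*4]],im.shape[:2]),(0,255,0))],'o8.png',(130,60,430,285),(800,600))
```

```text
(no output)
```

View pics/o8.png

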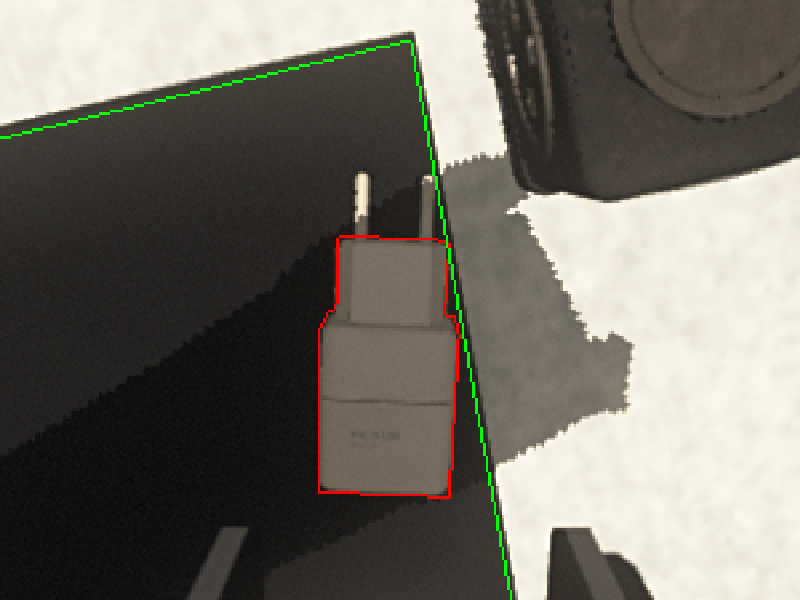

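The outline fits the third charger (block cols 320–458, rows 320–495 in the crop). Grasping it.

Emit:
move_arm --pt "0.004 -0.0045 0 0.035" --pt "0 0 0.02 0" --pt "0 0 0.02 0" --pt "0 0 0.02 0" --pt "0 0 0.02 0" --pt "0 0 0.015 0" --pt "0 0 0 0" --pt "0 0 0 0"

```text
time: 20.9
position: [0.5481, 0.3793, 0.0131]
tcp_rot: [-179.9, 0.0, 117.0]
force: [-0.3, -0.2, -0.2]
gripper_width: 0.655
grasp_force: 0.0
```

Emit:
move_arm --pt "0 0 0 0" --pt "0 0 0 0" --pt "0 0 0 0" --pt "0 0 0 0" --pt "0 0 0 0" --pt "0 0 0 0" --grip 0.025

```text
time: 21.4
position: [0.5491, 0.3807, 0.0152]
tcp_rot: [179.8, -0.0, 117.0]
force: [0.1, -0.5, 6.4]
gripper_width: 0.45
grasp_force: 60.9
```

Emit:
move_arm --pt "0 0 -0.02 0" --pt "0 0 -0.03 0" --pt "0 0 -0.04 0" --pt "0 0 -0.04 0" --pt "0 0 -0.03 0" --pt "0 0 0 0" --pt "0 0 0 0"

```text
time: 21.98
position: [0.5486, 0.3809, 0.1756]
tcp_rot: [179.8, -0.0, 117.0]
force: [-0.1, 0.3, -2.0]
gripper_width: 0.449
grasp_force: 60.5
```

Run:
```python
from h import *
rows([.5912,.1403,.15],62.84)
```

```text
[[-0.0292, -0.0089, 0.0032, 0.1183], [-0.0301, -0.0054, 0.0032, 0.1183], [-0.0305, -0.0018, 0.0032, 0.1183], [-0.0305, 0.0018, 0.0032, 0.1183], [-0.0301, 0.0054, 0.0032, 0.1183], [-0.0292, 0.0089, 0.0032, 0.1183], [-0.028, 0.0123, 0.0032, 0.1183], [-0.0263, 0.0155, 0.0032, 0.1183]]
```

Emit:
move_arm --pt "-0.029 -0.009 0.003 0.118" --pt "-0.03 -0.0054 0.003 0.118" --pt "-0.0305 -0.0018 0.003 0.118" --pt "-0.0305 0.0018 0.003 0.118" --pt "-0.03 0.0054 0.003 0.118" --pt "-0.029 0.009 0.003 0.118" --pt "-0.028 0.0123 0.003 0.118" --pt "-0.026 0.0155 0.003 0.118"

```text
time: 22.65
position: [0.5901, 0.1377, 0.1471]
tcp_rot: [-179.9, 0.1, 62.6]
force: [1.3, 0.2, -0.6]
gripper_width: 0.451
grasp_force: 60.6
```

Emit:
move_arm --pt "0 0 0.02 0" --pt "0 0 0.02 0" --pt "0 0 0.02 0" --pt "0 0 0.01 0" --pt "0 0 0 0" --pt "0 0 0 0" --pt "0 0 0 0" --pt "0 0 0 0"

```text
time: 23.32
position: [0.5919, 0.1406, 0.0805]
tcp_rot: [179.9, -0.1, 63.0]
force: [-0.5, 0.3, -0.2]
gripper_width: 0.451
grasp_force: 60.6
```

Run:
```python
from h import *
snap('wrist');s=telemetry.read_state();print(s['joints'].round(1),s['tcp_rot'],s['position'])
rows([.5917,.1412,.06],62.84,vmax=.02)
```

```text
[ 24.8  29.  -51.4  97.7  24.7  65.2 -60.8] [ 1.79908673e+02 -6.06607654e-02  6.29666351e+01] [0.59189768 0.14049278 0.08047122]
[[0.0003, -0.0002, 0.0102, 0.0011], [0.0003, -0.0002, 0.0102, 0.0011]]
```

Emit:
move_arm --pt "0.0005 0 0.01 0" --pt "0 0 0.01 0" --pt "0 0 0.004 0" --pt "0 0 0 0" --pt "0 0 0 0" --pt "0 0 0 0" --pt "0 0 0 0"

```text
time: 23.95
position: [0.5916, 0.1407, 0.0556]
tcp_rot: [180.0, -0.0, 63.0]
force: [1.3, 0.3, -0.7]
gripper_width: 0.45
grasp_force: 60.6
```

Emit:
move_arm --pt "0 0 0.004 0" --pt "0 0 0.003 0" --pt "0 0 0 0" --pt "0 0 0 0" --pt "0 0 0 0"

```text
time: 24.37
position: [0.5919, 0.1406, 0.0492]
tcp_rot: [179.9, -0.0, 63.0]
force: [-0.5, -0.2, 4.9]
gripper_width: 0.454
grasp_force: 61.1
```

Emit:
move_arm --pt "0 0 0 0" --pt "0 0 0 0" --pt "0 0 0 0" --pt "0 0 0 0" --grip 0.056

```text
time: 24.7
position: [0.5912, 0.1404, 0.048]
tcp_rot: [-180.0, 0.0, 63.0]
force: [0.3, 0.8, 0.4]
gripper_width: 0.657
grasp_force: 0.0
```

Emit:
move_arm --pt "0 0 -0.015 0" --pt "0 0 -0.03 0" --pt "0 0 -0.03 0" --pt "0 0 -0.03 0" --pt "0 0 -0.03 0" --pt "0 0 -0.02 0" --pt "-0.03 0 0 0" --pt "0 0 0 0"

```text
time: 25.37
position: [0.5778, 0.11, 0.2056]
tcp_rot: [179.8, 0.2, 62.8]
force: [1.1, -1.2, -1.0]
gripper_width: 0.656
grasp_force: 0.0
```

Run:
```python
from h import *
C=cal('wrist'); im=snap('wrist','w9.png')
T=np.load('table.npy'); R=lambda P:render('wrist',C,P,im.shape[:2])
N=[(.5253,.1091,167.84),(.6043,.0685,-42.16),(.5912,.1403,62.84)]
t=np.linspace(0,6.3,60)
overlay(im,[(R(nestparts(*T)),(0,0,255)),(R([np.c_[.5301+.01*np.cos(t),.0211+.01*np.sin(t),0*t+.106]]),(255,0,0))]+[(R(chparts(a,b,np.radians(c),.037)),(0,255,0)) for a,b,c in N],'o9.png',(140,60,460,300),(800,600))
s=telemetry.read_state();print(s['position'],s['tcp_rot'])
rows([.5301,.0211,.16],62.84-90)
rows([.5301,.0211,.16])
```

```text
[0.57792532 0.11100789 0.2047278 ] [1.79846115e+02 1.01398427e-01 6.27483018e+01]
[[-0.0073, -0.0001, 0.0032, 0.1121], [-0.0072, 0.0007, 0.0032, 0.1121], [-0.0071, 0.0015, 0.0032, 0.1121], [-0.0069, 0.0023, 0.0032, 0.1121], [-0.0066, 0.0031, 0.0032, 0.1121], [-0.0062, 0.0038, 0.0032, 0.1121], [-0.0057, 0.0045, 0.0032, 0.1121], [-0.0052, 0.0051, 0.0032, 0.1121]]
[[-0.0046, 0.0056, 0.0032, 0.1121], [-0.004, 0.0061, 0.0032, 0.1121], [-0.0033, 0.0065, 0.0032, 0.1121], [-0.0025, 0.0068, 0.0032, 0.1121], [-0.0017, 0.0071, 0.0032, 0.1121], [-0.0009, 0.0072, 0.0032, 0.1121]]
[[-0.0339, -0.0004, 0.0149, -0.0], [-0.0339, -0.0004, 0.0149, -0.0], [-0.0339, -0.0004, 0.0149, -0.0]]
```

View pics/o9.png

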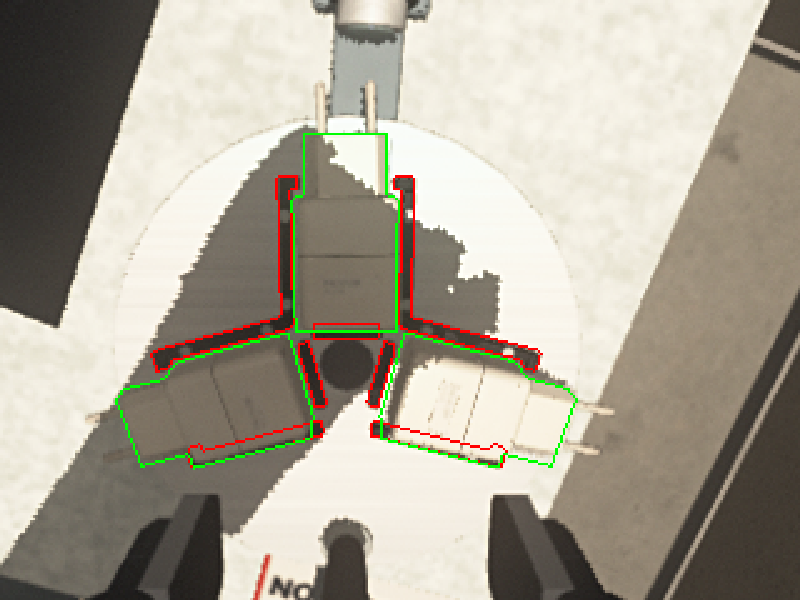

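All three chargers are seated (green outlines match), with the handle at the bottom at (347,560). Now going to the handle.

Emit:
move_arm --pt "-0.034 0 0.015 0" --pt "-0.034 0 0.015 0" --pt "-0.034 0 0.015 0" --pt "0 0 0 0" --pt "0 0 0 0" --pt "0 0 0 0" --pt "0 0 0 0"

```text
time: 26.0
position: [0.5322, 0.0248, 0.1592]
tcp_rot: [179.9, -0.1, 63.1]
force: [0.1, 0.4, 0.4]
gripper_width: 0.658
grasp_force: 0.0
```

Run:
```python
from h import *
snap('wrist','w10.png');s=telemetry.read_state();print(s['joints'].round(1),s['tcp_rot'],s['position'])
rows([.5301,.0211,.074],62.84,vmax=.03)
```

```text
[ 44.7  13.5 -55.9 103.7  11.9  69.  -41.7] [ 1.79947925e+02 -8.56962756e-02  6.31079760e+01] [0.53217593 0.02488549 0.15914956]
[[-0.0014, -0.0, 0.0284, 0.0016], [-0.0014, -0.0, 0.0284, 0.0016], [-0.0014, -0.0, 0.0284, 0.0016]]
```

Emit:
move_arm --pt "-0.003 0 0.02 0" --pt "-0.001 0 0.025 0" --pt "0 0 0.025 0" --pt "0 0 0.015 0" --pt "0 0 0 0" --pt "0 0 0 0" --pt "0 0 0 0" --pt "0 0 0 0"

```text
time: 26.72
position: [0.5309, 0.02, 0.0749]
tcp_rot: [179.9, -0.1, 63.0]
force: [0.2, -0.2, 0.4]
gripper_width: 0.659
grasp_force: 0.0
```

Emit:
move_arm --pt "0 0 0 0" --pt "0 0 0 0" --pt "0 0 0 0" --pt "0 0 0 0" --pt "0 0 0 0" --pt "0 0 0 0" --pt "0 0 0 0" --pt "0 0 0 0" --grip 0.008

```text
time: 27.38
position: [0.53, 0.0193, 0.0741]
tcp_rot: [179.9, 0.0, 62.9]
force: [-1.3, 0.5, 5.9]
gripper_width: 0.218
grasp_force: 58.7
```

Emit:
move_arm --pt "0.0011 0.0138 0 0" --pt "0.0032 0.0134 0 0" --pt "0.0053 0.0128 0 0" --pt "0.0072 0.0118 0 0" --pt "0.009 0.0105 0 0" --pt "0.0105 0.009 0 0" --pt "0.0118 0.0072 0 0" --pt "0.0128 0.0053 0 0"

```text
time: 28.05
position: [0.6318, 0.0371, 0.0741]
tcp_rot: [-179.9, -0.0, 63.0]
force: [-6.1, 2.2, 9.5]
gripper_width: 0.219
grasp_force: 59.1
```

Run:
```python
from h import *
s=telemetry.read_state();d=s['position'][:2]-np.load('table.npy')[:2];print(np.hypot(*d),np.degrees(np.arctan2(d[1],d[0])),s['force'],s['position'])
```

```text
0.08759592138134574 -45.37314918345325 [-6.14916948  2.20152738  9.51811467] [0.63178307 0.03707288 0.0740767 ]
```

Emit:
move_arm --pt "0.0134 0.0032 0 0" --pt "0.0138 0.0011 0 0" --pt "0.0138 -0.0011 0 0" --pt "0.0134 -0.0032 0 0" --pt "0.0128 -0.0053 0 0" --pt "0.0118 -0.0072 0 0" --pt "0.0105 -0.009 0 0" --pt "0.009 -0.0105 0 0"

```text
time: 28.72
position: [0.6478, 0.1369, 0.0741]
tcp_rot: [180.0, 0.2, 62.9]
force: [-4.8, -4.5, 8.9]
gripper_width: 0.212
grasp_force: 59.1
```

Emit:
move_arm --pt "0.0072 -0.0118 0 0" --pt "0.0053 -0.0128 0 0" --pt "0.0032 -0.0134 0 0" --pt "0.0011 -0.0138 0 0" --pt "-0.0011 -0.0138 0 0" --pt "-0.0032 -0.0134 0 0" --pt "-0.0053 -0.0128 0 0" --pt "-0.0072 -0.0118 0 0"

```text
time: 29.38
position: [0.5565, 0.1857, 0.0741]
tcp_rot: [179.9, -0.1, 63.0]
force: [1.7, 0.2, 4.8]
gripper_width: 0.215
grasp_force: 58.9
```

Run:
```python
from h import *
s=telemetry.read_state();d=s['position'][:2]-np.load('table.npy')[:2];print(np.hypot(*d),np.degrees(np.arctan2(d[1],d[0])),s['force'],s['position'])
```

```text
0.08739882118544756 99.02249917453892 [1.71583167 0.15337763 4.84119196] [0.55654202 0.18573205 0.07413541]
```

Emit:
move_arm --pt "-0.009 -0.0105 0 0" --pt "-0.0105 -0.009 0 0" --pt "-0.0118 -0.0072 0 0" --pt "-0.0128 -0.0053 0 0" --pt "-0.0134 -0.0032 0 0" --pt "-0.0138 -0.0011 0 0" --pt "-0.0138 0.0011 0 0" --pt "-0.0134 0.0032 0 0"

```text
time: 30.05
position: [0.4818, 0.1135, 0.0741]
tcp_rot: [-180.0, -0.1, 63.1]
force: [-1.3, 2.5, 7.3]
gripper_width: 0.215
grasp_force: 59.2
```

Emit:
move_arm --pt "-0.0128 0.0053 0 0" --pt "-0.0118 0.0072 0 0" --pt "-0.0105 0.009 0 0" --pt "-0.009 0.0105 0 0" --pt "-0.0072 0.0118 0 0" --pt "-0.0053 0.0128 0 0" --pt "-0.0032 0.0134 0 0" --pt "-0.0011 0.0138 0 0"

```text
time: 30.72
position: [0.5299, 0.0192, 0.0741]
tcp_rot: [180.0, -0.0, 62.9]
force: [-1.5, 3.2, 7.7]
gripper_width: 0.213
grasp_force: 59.3
```

Emit:
move_arm --pt "0 0 0 0" --pt "0 0 0 0" --pt "0 0 0 0" --pt "0 0 0 0" --pt "0 0 0 0" --pt "0 0 0 0"

```text
time: 31.22
position: [0.53, 0.0193, 0.0741]
tcp_rot: [179.9, 0.0, 63.0]
force: [0.3, -1.9, 5.8]
gripper_width: 0.215
grasp_force: 60.5
```

Run:
```python
from h import *
s=telemetry.read_state();d=s['position'][:2]-np.load('table.npy')[:2];print(np.hypot(*d),np.degrees(np.arctan2(d[1],d[0])),s['force'],s['position'])
```

```text
0.08965077879780317 -116.69947164037755 [ 0.31095092 -1.94493876  5.80935452] [0.52996704 0.01932282 0.07410654]
```

Full turn is back at the pointer. Let go, rise, and move back over the table to look.

Emit:
move_arm --pt "0 0 0 0" --pt "0 0 0 0" --pt "0 0 0 0" --pt "0 0 0 0" --pt "0 0 0 0" --grip 0.056

```text
time: 31.63
position: [0.5291, 0.0196, 0.073]
tcp_rot: [-180.0, 0.0, 63.0]
force: [-0.1, 0.1, 0.4]
gripper_width: 0.66
grasp_force: 0.0
```

Emit:
move_arm --pt "0 0 -0.02 0" --pt "0 0 -0.04 0" --pt "0 0 -0.04 0" --pt "0.034 0 -0.03 0" --pt "0.034 0 0 0" --pt "0.034 0 0 0" --pt "0 0 0 0" --pt "0 0 0 0"

```text
time: 32.3
position: [0.5742, 0.1109, 0.2005]
tcp_rot: [-179.9, -0.1, 63.2]
force: [-0.1, -0.2, 0.2]
gripper_width: 0.656
grasp_force: 0.0
```

Run:
```python
from h import *
C=cal('wrist'); im=snap('wrist','w11.png'); im9=cv2.imread('pics/w9.png')[:,:,::-1]
T=np.load('table.npy'); R=lambda P:render('wrist',C,P,im.shape[:2])
N=[(.5253,.1091,167.84),(.6043,.0685,-42.16),(.5912,.1403,62.84)]
overlay(im,[(R(nestparts(*T)),(0,0,255))]+[(R(chparts(a,b,np.radians(c),.037)),(0,255,0)) for a,b,c in N],'o11.png',(140,60,460,300),(800,600))
s=telemetry.read_state();print(s['time'],s['position'],s['tcp_rot'])
rows([.5912,.1403,.09],62.84,vmax=.03)
```

```text
32.35 [0.57415316 0.10858818 0.20026921] [-1.79923766e+02  2.80056454e-02  6.30828921e+01]
[[0.009, 0.0002, 0.0276, 0.0011], [0.009, 0.0002, 0.0276, 0.0011], [0.009, 0.0002, 0.0276, 0.0011], [0.009, 0.0002, 0.0276, 0.0011]]
```

View pics/o11.png

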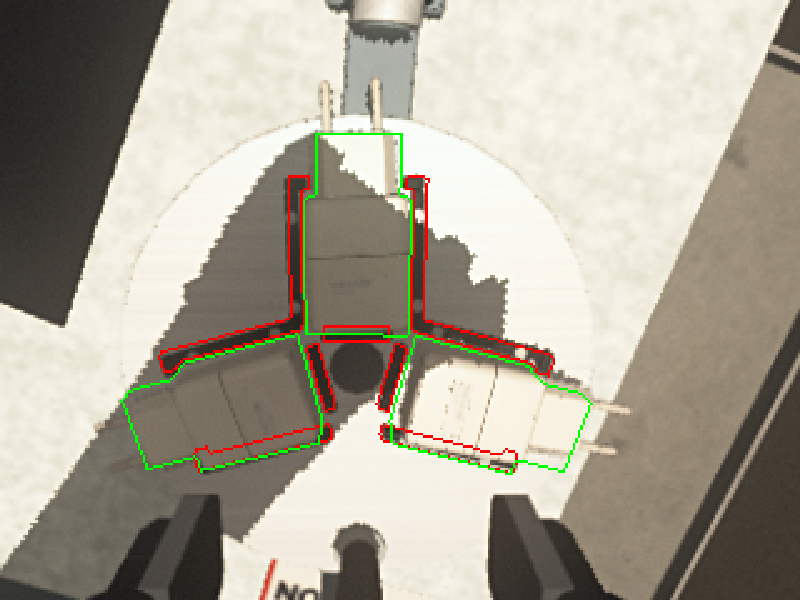

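The table is back at the pointer with all chargers seated. Unloading starts with the top nest.

Emit:
move_arm --pt "0.018 0 0.03 0" --pt "0.017 0 0.03 0" --pt "0 0 0.03 0" --pt "0 0 0.02 0" --pt "0 0 0 0" --pt "0 0 0 0" --pt "0 0 0 0" --pt "0 0 0 0"

```text
time: 33.02
position: [0.5919, 0.1385, 0.0929]
tcp_rot: [179.8, -0.1, 62.9]
force: [-0.6, 0.1, 0.4]
gripper_width: 0.653
grasp_force: 0.0
```

Run:
```python
from h import *
s=telemetry.read_state();print(s['time'],s['position'],s['tcp_rot'])
rows([.5912,.1403,.0475],62.84,vmax=.03)
```

```text
33.0167 [0.59186552 0.13848277 0.0928836 ] [ 1.79837430e+02 -7.90002649e-02  6.28842130e+01]
[[0.0007, -0.0007, 0.0227, 0.0004], [0.0007, -0.0007, 0.0227, 0.0004]]
```

Emit:
move_arm --pt "0.001 -0.001 0.02 0" --pt "0 0 0.02 0" --pt "0 0 0.005 0" --pt "0 0 0 0" --pt "0 0 0 0"

```text
time: 33.43
position: [0.5909, 0.1404, 0.0471]
tcp_rot: [179.9, -0.0, 62.9]
force: [-1.3, 0.1, 0.1]
gripper_width: 0.659
grasp_force: 0.0
```

Emit:
move_arm --pt "0 0 0 0" --pt "0 0 0 0" --pt "0 0 0 0" --pt "0 0 0 0" --pt "0 0 0 0" --pt "0 0 0 0" --grip 0.025

```text
time: 33.93
position: [0.5913, 0.1406, 0.0479]
tcp_rot: [179.9, -0.1, 63.0]
force: [-1.7, 0.3, 6.2]
gripper_width: 0.451
grasp_force: 60.2
```

Emit:
move_arm --pt "0 0 -0.01 0" --pt "0 0 -0.02 0" --pt "0 0 -0.04 0" --pt "0 0 -0.04 0" --pt "0 0 0 0" --pt "0 0 0 0"

```text
time: 34.43
position: [0.592, 0.1412, 0.1596]
tcp_rot: [179.7, -0.2, 63.0]
force: [0.4, 0.2, -1.8]
gripper_width: 0.451
grasp_force: 60.2
```

Run:
```python
from h import *
s=telemetry.read_state();print(s['time'],s['position'],s['tcp_rot'])
rows([.54,.37,.12],117)
```

```text
34.4333 [0.59198185 0.14122091 0.15956952] [179.69664013  -0.19674016  62.96165607]
[[0.0225, -0.0188, 0.0049, -0.1179], [0.0246, -0.016, 0.0049, -0.1179], [0.0263, -0.013, 0.0049, -0.1179], [0.0276, -0.0098, 0.0049, -0.1179], [0.0286, -0.0065, 0.0049, -0.1179], [0.0292, -0.0031, 0.0049, -0.1179], [0.0293, 0.0004, 0.0049, -0.1179], [0.0291, 0.0038, 0.0049, -0.1179]]
```

Emit:
move_arm --pt "0.0225 -0.019 0.003 -0.118" --pt "0.0246 -0.016 0.003 -0.118" --pt "0.026 -0.013 0.003 -0.118" --pt "0.0276 -0.01 0.003 -0.118" --pt "0.0286 -0.0065 0.003 -0.118" --pt "0.029 -0.003 0.003 -0.118" --pt "0.029 0 0.003 -0.118" --pt "0.029 0.004 0.003 -0.118"

```text
time: 35.1
position: [0.5368, 0.3688, 0.1304]
tcp_rot: [-179.9, 0.0, 117.4]
force: [1.0, -0.7, -0.1]
gripper_width: 0.448
grasp_force: 60.0
```

Emit:
move_arm --pt "0 0 0.03 0" --pt "0 0 0.03 0" --pt "0 0 0.03 0" --pt "0 0 0.02 0" --pt "0 0 0 0" --pt "0 0 0 0" --pt "0 0 0 0" --pt "0 0 0 0"

```text
time: 35.77
position: [0.5384, 0.3691, 0.0236]
tcp_rot: [179.9, -0.0, 117.0]
force: [0.4, 0.5, -1.8]
gripper_width: 0.453
grasp_force: 60.2
```

Release, rise, and head to the N3 charger (0.525,0.109, 168°).

Emit:
move_arm --pt "0 0 0.006 0" --pt "0 0 0.003 0" --pt "0 0 0 0" --pt "0 0 0 0" --pt "0 0 0 0" --pt "0 0 0 0"

```text
time: 36.27
position: [0.5384, 0.3686, 0.0139]
tcp_rot: [179.9, 0.0, 117.0]
force: [-1.3, -0.2, 5.1]
gripper_width: 0.454
grasp_force: 60.8
```

Emit:
move_arm --pt "0 0 0 0" --pt "0 0 0 0" --pt "0 0 0 0" --pt "0 0 0 0" --grip 0.056

```text
time: 36.6
position: [0.5375, 0.3681, 0.0124]
tcp_rot: [-180.0, 0.0, 117.0]
force: [0.0, 0.1, -0.3]
gripper_width: 0.652
grasp_force: 0.0
```

Emit:
move_arm --pt "0 0 -0.02 0" --pt "0 0 -0.04 0" --pt "0 0 -0.04 0" --pt "0 0 -0.04 0" --pt "0 0 -0.03 0" --pt "0 0 0 0" --pt "0 0 0 0"

```text
time: 37.18
position: [0.5384, 0.3693, 0.1849]
tcp_rot: [179.8, -0.0, 117.0]
force: [0.5, -0.3, -1.1]
gripper_width: 0.652
grasp_force: 0.0
```

Run:
```python
from h import *
s=telemetry.read_state();print(s['time'],s['position'],s['tcp_rot'])
C=cal('wrist'); im=snap('wrist','w12.png'); print(fitch(im,C,.5385,.369,117,np.load('mat.npy'),thr=45))
rows([.5253,.1091,.17],167.84)
```

```text
37.1833 [0.53840977 0.36927585 0.18493862] [ 1.79785132e+02 -9.41220872e-03  1.17041350e+02]
(array([0.5396609 , 0.36814514, 2.09738745]), np.float64(0.008252690906173612))
[[-0.0281, -0.0161, 0.0016, -0.1108], [-0.0262, -0.0191, 0.0016, -0.1108], [-0.0239, -0.0219, 0.0016, -0.1108], [-0.0213, -0.0244, 0.0016, -0.1108], [-0.0185, -0.0266, 0.0016, -0.1108], [-0.0155, -0.0285, 0.0016, -0.1108], [-0.0122, -0.0301, 0.0016, -0.1108], [-0.0088, -0.0312, 0.0016, -0.1108]]
```

Emit:
move_arm --pt "-0.028 -0.016 0.0015 -0.111" --pt "-0.026 -0.019 0.0015 -0.111" --pt "-0.024 -0.022 0.0015 -0.111" --pt "-0.0213 -0.0244 0.0015 -0.111" --pt "-0.0185 -0.0266 0.0015 -0.111" --pt "-0.0155 -0.0285 0.0015 -0.111" --pt "-0.012 -0.03 0.0015 -0.111" --pt "-0.009 -0.031 0.0015 -0.111"

```text
time: 37.9
position: [0.5242, 0.1078, 0.1687]
tcp_rot: [-180.0, -0.2, 168.2]
force: [1.4, -0.1, -0.4]
gripper_width: 0.651
grasp_force: 0.0
```

Emit:
move_arm --pt "0 0 0.03 0" --pt "0 0 0.03 0" --pt "0 0 0.02 0" --pt "0 0 0 0" --pt "0 0 0 0" --pt "0 0 0 0" --pt "0 0 0 0" --pt "0 0 0 0"

```text
time: 38.57
position: [0.5264, 0.1107, 0.0921]
tcp_rot: [180.0, 0.1, 167.9]
force: [1.2, -0.1, 0.6]
gripper_width: 0.656
grasp_force: 0.0
```

Run:
```python
from h import *
snap('wrist','w13.png');s=telemetry.read_state();print(s['time'],s['position'],s['tcp_rot'])
rows([.5253,.1091,.0475],167.84,vmax=.03)
```

```text
38.6167 [0.52634839 0.11051322 0.09194657] [1.79979379e+02 1.01604888e-01 1.67878323e+02]
[[0.0004, -0.0008, 0.0222, 0.0003], [0.0004, -0.0008, 0.0222, 0.0003]]
```

Emit:
move_arm --pt "0.001 -0.001 0.02 0" --pt "0 0 0.02 0" --pt "0 0 0.004 0" --pt "0 0 0 0" --pt "0 0 0 0"

```text
time: 39.03
position: [0.5249, 0.1098, 0.0477]
tcp_rot: [180.0, 0.0, 167.9]
force: [-0.1, -0.4, 0.2]
gripper_width: 0.658
grasp_force: 0.0
```

Emit:
move_arm --pt "0 0 0 0" --pt "0 0 0 0" --pt "0 0 0 0" --pt "0 0 0 0" --pt "0 0 0 0" --pt "0 0 0 0" --grip 0.025

```text
time: 39.53
position: [0.5257, 0.1097, 0.0485]
tcp_rot: [180.0, 0.1, 167.8]
force: [-2.5, 0.3, 7.3]
gripper_width: 0.455
grasp_force: 59.9
```

Emit:
move_arm --pt "0 0 -0.01 0" --pt "0 0 -0.02 0" --pt "0 0 -0.04 0" --pt "0 0 -0.04 0" --pt "0 0 0 0" --pt "0 0 0 0"

```text
time: 40.03
position: [0.526, 0.1098, 0.1596]
tcp_rot: [180.0, 0.3, 167.8]
force: [0.1, 0.2, -2.2]
gripper_width: 0.453
grasp_force: 60.3
```

Run:
```python
from h import *
s=telemetry.read_state();print(s['time'],s['position'],s['tcp_rot'])
rows([.4582,.3325,.15],140.6)
```

```text
40.0333 [0.5260279  0.10984976 0.15963108] [179.96869322   0.29196141 167.84249246]
[[0.0189, 0.0339, 0.0016, 0.0792], [0.0215, 0.0323, 0.0016, 0.0792], [0.024, 0.0305, 0.0016, 0.0792], [0.0263, 0.0285, 0.0016, 0.0792], [0.0285, 0.0263, 0.0016, 0.0792], [0.0305, 0.024, 0.0016, 0.0792]]
```

Emit:
move_arm --pt "0.019 0.034 0.0016 0.079" --pt "0.0215 0.0323 0.0016 0.079" --pt "0.024 0.0305 0.0016 0.079" --pt "0.0263 0.0285 0.0016 0.079" --pt "0.0285 0.0263 0.0016 0.079" --pt "0.0305 0.024 0.0016 0.079" --pt "0 0 0 0" --pt "0 0 0 0"

```text
time: 40.7
position: [0.4527, 0.3353, 0.1463]
tcp_rot: [-179.9, -0.1, 141.2]
force: [0.4, -1.1, -1.3]
gripper_width: 0.457
grasp_force: 60.4
```

Emit:
move_arm --pt "0 0 0.03 0" --pt "0 0 0.04 0" --pt "0 0 0.03 0" --pt "0 0 0.025 0" --pt "0 0 0 0" --pt "0 0 0 0" --pt "0 0 0 0" --pt "0 0 0 0"

```text
time: 41.37
position: [0.4575, 0.3323, 0.0239]
tcp_rot: [179.9, 0.1, 140.7]
force: [-0.4, 0.3, -0.7]
gripper_width: 0.453
grasp_force: 60.4
```

Base is ~11.5 mm below TCP, so ~9 mm further down; then release and go to the last nest.

Emit:
move_arm --pt "0 0 0.006 0" --pt "0 0 0.003 0" --pt "0 0 0 0" --pt "0 0 0 0" --pt "0 0 0 0" --pt "0 0 0 0"

```text
time: 41.87
position: [0.4572, 0.3322, 0.0146]
tcp_rot: [179.9, 0.1, 140.7]
force: [0.2, -1.3, 6.5]
gripper_width: 0.453
grasp_force: 61.1
```

Emit:
move_arm --pt "0 0 0 0" --pt "0 0 0 0" --pt "0 0 0 0" --pt "0 0 0 0" --grip 0.056

```text
time: 42.2
position: [0.4562, 0.332, 0.0132]
tcp_rot: [-180.0, 0.0, 140.7]
force: [-0.2, 0.7, -0.4]
gripper_width: 0.657
grasp_force: 0.0
```

Emit:
move_arm --pt "0 0 -0.02 0" --pt "0 0 -0.04 0" --pt "0 0 -0.04 0" --pt "0 0 -0.04 0" --pt "0 0 -0.03 0" --pt "0 0 0 0" --pt "0 0 0 0"

```text
time: 42.78
position: [0.4571, 0.3328, 0.1849]
tcp_rot: [179.8, 0.1, 140.7]
force: [0.1, -0.0, -1.4]
gripper_width: 0.653
grasp_force: 0.0
```

Run:
```python
from h import *
s=telemetry.read_state();print(s['time'],s['position'],s['tcp_rot'])
C=cal('wrist'); im=snap('wrist','w14.png'); print(fitch(im,C,.458,.3325,140,np.load('mat.npy'),thr=45))
rows([.6043,.0685,.17],-42.16)
```

```text
42.7833 [0.45708705 0.33278332 0.18490813] [1.79827114e+02 1.05340377e-01 1.40688039e+02]
(array([0.45749642, 0.33257126, 2.52004744]), np.float64(0.009958526306854974))
[[-0.0108, -0.0042, 0.0005, -0.1189], [-0.0102, -0.0055, 0.0005, -0.1189], [-0.0095, -0.0067, 0.0005, -0.1189], [-0.0087, -0.0077, 0.0005, -0.1189], [-0.0077, -0.0087, 0.0005, -0.1189], [-0.0066, -0.0096, 0.0005, -0.1189], [-0.0054, -0.0103, 0.0005, -0.1189], [-0.0042, -0.0108, 0.0005, -0.1189]]
[[-0.0028, -0.0113, 0.0005, -0.1189], [-0.0015, -0.0115, 0.0005, -0.1189], [-0.0001, -0.0116, 0.0005, -0.1189], [0.0013, -0.0115, 0.0005, -0.1189], [0.0026, -0.0113, 0.0005, -0.1189], [0.004, -0.0109, 0.0005, -0.1189], [0.0052, -0.0104, 0.0005, -0.1189], [0.0064, -0.0097, 0.0005, -0.1189]]
[[0.0075, -0.0089, 0.0005, -0.1189], [0.0085, -0.0079, 0.0005, -0.1189], [0.0094, -0.0068, 0.0005, -0.1189], [0.0101, -0.0057, 0.0005, -0.1189], [0.0107, -0.0044, 0.0005, -0.1189], [0.0112, -0.0031, 0.0005, -0.1189], [0.0115, -0.0018, 0.0005, -0.1189], [0.0116, -0.0004, 0.0005, -0.1189]]
[[0.0116, 0.001, 0.0005, -0.1189], [0.0114, 0.0024, 0.0005, -0.1189]]
```

Emit:
move_arm --pt "-0.0351 -0.0139 0.002 0" --pt "-0.0351 -0.0139 0.002 0" --pt "-0.0351 -0.0139 0.002 0" --pt "-0.0351 -0.0139 0.002 0" --pt "-0.0351 -0.0139 0.002 0" --pt "-0.0351 -0.0139 0.002 0" --pt "-0.0351 -0.0139 0.002 0" --pt "-0.0351 -0.0139 0.002 0.05"

```text
time: 43.5
position: [0.6025, 0.0659, 0.1647]
tcp_rot: [-179.8, -0.1, 137.8]
force: [1.1, 0.5, 0.2]
gripper_width: 0.658
grasp_force: 0.0
```

Emit:
move_arm --pt "0 0 0.03 0" --pt "0 0 0.03 0" --pt "0 0 0.02 0" --pt "0 0 0 0" --pt "0 0 0 0" --pt "0 0 0 0" --pt "0 0 0 0" --pt "0 0 0 0"

```text
time: 44.17
position: [0.604, 0.0686, 0.0887]
tcp_rot: [179.9, 0.1, 137.9]
force: [-0.3, -1.2, 0.2]
gripper_width: 0.656
grasp_force: 0.0
```

Run:
```python
from h import *
snap('wrist','w15.png');s=telemetry.read_state();print(s['time'],s['position'],s['tcp_rot'])
rows([.6048,.068,.0475],137.84,vmax=.03)
```

```text
44.2167 [0.60388732 0.06846148 0.08858903] [1.79929921e+02 9.93007631e-02 1.37848188e+02]
[[-0.0005, 0.0001, 0.0205, 0.0001], [-0.0005, 0.0001, 0.0205, 0.0001]]
```

Emit:
move_arm --pt "-0.001 0 0.02 0" --pt "0 0 0.018 0" --pt "0 0 0.003 0" --pt "0 0 0 0" --pt "0 0 0 0"

```text
time: 44.63
position: [0.6044, 0.0678, 0.0472]
tcp_rot: [180.0, 0.0, 137.8]
force: [0.5, 0.1, -0.1]
gripper_width: 0.66
grasp_force: 0.0
```

Emit:
move_arm --pt "0 0 0 0" --pt "0 0 0 0" --pt "0 0 0 0" --pt "0 0 0 0" --pt "0 0 0 0" --pt "0 0 0 0" --grip 0.025

```text
time: 45.13
position: [0.6049, 0.0681, 0.0482]
tcp_rot: [179.9, 0.1, 137.8]
force: [-1.5, -0.2, 5.7]
gripper_width: 0.467
grasp_force: 58.1
```

Emit:
move_arm --pt "0 0 -0.01 0" --pt "0 0 -0.02 0" --pt "0 0 -0.04 0" --pt "0 0 -0.04 0" --pt "0 0 -0.02 0" --pt "0 0 0 0" --pt "0 0 0 0"

```text
time: 45.72
position: [0.6046, 0.0675, 0.1781]
tcp_rot: [179.9, 0.1, 137.8]
force: [-0.3, -0.2, -1.0]
gripper_width: 0.466
grasp_force: 59.1
```

Run:
```python
from h import *
s=telemetry.read_state();print(s['time'],s['position'],s['tcp_rot'],s['joints'].round())
rows([.41,.265,.17],130)
```

```text
45.7167 [0.60456772 0.06753169 0.17805183] [1.79921027e+02 1.49686955e-01 1.37826481e+02] [ 39.  27. -62.  92.  25.  76.  21.]
[[0.0395, 0.0022, 0.0012, 0.0195], [0.0396, 0.0015, 0.0012, 0.0195], [0.0396, 0.0007, 0.0012, 0.0195], [0.0396, -0.0001, 0.0012, 0.0195], [0.0396, -0.0008, 0.0012, 0.0195], [0.0396, -0.0016, 0.0012, 0.0195], [0.0395, -0.0024, 0.0012, 0.0195]]
```

Emit:
move_arm --pt "0.0395 0.002 0.001 0.02" --pt "0.0396 0.0015 0.001 0.02" --pt "0.0396 0.0007 0.001 0.02" --pt "0.0396 0 0.001 0.02" --pt "0.0396 -0.001 0.001 0.02" --pt "0.0396 -0.0016 0.001 0.02" --pt "0.0395 -0.0024 0.001 0.02" --pt "0 0 0 0"

```text
time: 46.38
position: [0.4018, 0.2707, 0.168]
tcp_rot: [-179.8, -0.1, 130.4]
force: [0.1, 0.7, -0.4]
gripper_width: 0.467
grasp_force: 59.0
```

Run:
```python
from h import *
C=cal('wrist'); im=snap('wrist','w16.png');s=telemetry.read_state();print(s['position'],s['tcp_rot'],s['gripper_width'])
for t in('charger_1','charger_1_seat'):
    print(t,[(np.round(x['location']).tolist(),round(x['p'],2)) for x in models.landmark_of(t,'wrist')])
print([(np.round(x['box']).tolist(),round(x['p'],2)) for x in models.spot_in('charger_1','wrist')])
p=s['position']; th=np.radians(s['tcp_rot'][2]+180)
for dz in(.0112,):
    for q in(chparts(p[0],p[1],th,p[2]-dz)): b=proj('wrist',q,C); print(b.min(0).round(),b.max(0).round())
r=models.spot_in('charger_1','top') if False else None
im=snap('top','t2.png'); print([(np.round(x['box']).tolist(),round(x['p'],2)) for x in models.spot_in('charger_1','top')])
```

```text
[0.40516141 0.26750774 0.16816836] [-1.79849973e+02  4.67894196e-02  1.30265994e+02] 0.4662073541278811
charger_1 [([114.0, 62.0], 0.98), ([276.0, 235.0], 0.92), ([428.0, 232.0], 0.84), ([366.0, 211.0], 0.66)]
charger_1_seat [([359.0, 184.0], 0.97), ([277.0, 235.0], 0.22)]
[([279.0, 292.0, 91.0, 141.0], 0.86), ([161.0, 63.0, 110.0, 52.0], 0.82), ([363.0, 167.0, 48.0, 101.0], 0.81), ([442.0, 192.0, 63.0, 90.0], 0.63)]
[237. 223.] [324. 334.]
[251. 310.] [310. 360.]
[([266.0, 294.0, 26.0, 30.0], 0.79), ([227.0, 169.0, 31.0, 22.0], 0.74), ([238.0, 213.0, 12.0, 15.0], 0.42)]
```

The held charger sits as predicted. Lower it.

Emit:
move_arm --pt "0 0 0.03 0" --pt "0 0 0.04 0" --pt "0 0 0.04 0" --pt "0 0 0.03 0" --pt "0 0 0.005 0" --pt "0 0 0 0" --pt "0 0 0 0" --pt "0 0 0 0"

```text
time: 47.35
position: [0.4111, 0.2659, 0.0263]
tcp_rot: [179.8, 0.0, 129.8]
force: [0.4, -0.0, -1.0]
gripper_width: 0.47
grasp_force: 59.1
```

Emit:
move_arm --pt "0 0 0.003 0" --pt "0 0 0 0" --pt "0 0 0 0" --pt "0 0 0 0" --pt "0 0 0 0"

```text
time: 47.77
position: [0.4096, 0.2649, 0.0216]
tcp_rot: [180.0, 0.0, 129.8]
force: [0.6, -0.1, -0.6]
gripper_width: 0.47
grasp_force: 59.0
```

Emit:
move_arm --pt "0 0 0.004 0" --pt "0 0 0.003 0" --pt "0 0 0 0" --pt "0 0 0 0" --pt "0 0 0 0" --pt "0 0 0 0"

```text
time: 48.27
position: [0.4095, 0.265, 0.0142]
tcp_rot: [180.0, 0.0, 129.8]
force: [0.2, -0.6, 1.0]
gripper_width: 0.471
grasp_force: 59.3
```

Emit:
move_arm --pt "0 0 0 0" --pt "0 0 0 0" --pt "0 0 0 0" --pt "0 0 0 0" --grip 0.053

```text
time: 48.6
position: [0.4092, 0.2649, 0.0141]
tcp_rot: [-180.0, -0.0, 129.8]
force: [0.2, 0.4, -0.1]
gripper_width: 0.623
grasp_force: 0.0
```

Emit:
move_arm --pt "0 0 -0.02 0" --pt "0 0 -0.04 0" --pt "0 0 -0.04 0" --pt "0 0 -0.04 0" --pt "0 0 -0.03 0" --pt "-0.03 0 -0.01 0" --pt "-0.03 0 0 0" --pt "0 0 0 0"

```text
time: 49.27
position: [0.4525, 0.2132, 0.1951]
tcp_rot: [179.9, 0.2, 129.3]
force: [-0.0, -0.3, -0.1]
gripper_width: 0.619
grasp_force: 0.0
```

Run:
```python
from h import *
s=telemetry.read_state();print(s['time'],s['position'],s['tcp_rot'])
C=cal('wrist'); im=snap('wrist','w17.png'); M=np.load('mat.npy')
for x,y,t in((.41,.265,-50),(.4575,.3326,144),(.5397,.3681,120)):
    for thr in(45,130):
        r=fitch(im,C,x,y,t,M,thr=thr)
        if r: d=r[0][:2]-[.478,.323]; a=np.radians(40.3); print(thr,r[0].round(4),round(r[1],3),'mat xy',(d@[np.cos(a),np.sin(a)]).round(3),(d@[-np.sin(a),np.cos(a)]).round(3))
T=np.load('table.npy'); m=tablemask(im,C,*T[:2]); x,f=fit('wrist',C,nestparts,m,T,steps=(.003,.003,.05)) if m.sum()>50 else (None,0); print(m.sum(),x,f)
```

```text
49.2667 [0.45250006 0.21318067 0.19510604] [179.91874015   0.24394495 129.31924601]
45 [ 0.3917  0.2745 -0.4909] 0.464 mat xy -0.097 0.019
45 [0.4566 0.3329 2.4984] 0.339 mat xy -0.01 0.021
130 [0.4582 0.3334 2.5659] 0.12 mat xy -0.008 0.021
45 [0.5421 0.3691 2.1313] 0.373 mat xy 0.079 -0.006
130 [0.5482 0.3753 2.2571] 0.167 mat xy 0.087 -0.006
1697.0 [ 0.57018857  0.09936542 -2.03894236] 0.32649694025762377
```

Run:
```python
from h import *
C=cal('wrist'); im=cv2.imread('pics/w17.png')[:,:,::-1]; M=np.load('mat.npy')
for x,y,t in((.41,.265,-50),(.4575,.3326,144),(.5397,.3681,120)):
    for thr in(60,75,90,110):
        for c in (.0,.012):
            r=fitch(im,C,x+c*np.cos(np.radians(t)),y+c*np.sin(np.radians(t)),t,M,thr=thr)
            if r: print(thr,r[0].round(4),round(r[1],3))
m=((im.min(2)>75)&(render('wrist',C,[np.c_[M,[.003]*4]],im.shape[:2])>.5)).astype(np.uint8)
n,l,st,ce=cv2.connectedComponentsWithStats(m); print([s.tolist() for s in st[1:] if s[4]>60]); print(proj('wrist',[[.41,.265,.017]],C), proj('wrist',chparts(.409,.265,np.radians(-50))[0],C).round().tolist())
for cam in('wrist',):
    print([(np.round(x['box']).tolist(),round(x['p'],2)) for x in models.spot_in('charger_1',cam)])
```

```text
60 [ 0.4093  0.2661 -0.7391] 0.012
60 [ 0.4094  0.2661 -0.7403] 0.012
75 [ 0.4092  0.2663 -0.7402] 0.024
75 [ 0.4093  0.2659 -0.732 ] 0.025
90 [ 0.4084  0.2672 -0.7291] 1.27
90 [ 0.4321  0.2453 -0.7484] 2.699
60 [0.4541 0.3354 2.5246] 0.037
60 [0.4541 0.3353 2.5294] 0.037
75 [0.4546 0.3363 2.5498] 0.061
75 [0.4546 0.3359 2.5428] 0.061
90 [0.4545 0.3359 2.5443] 0.075
90 [0.4541 0.3359 2.5179] 0.077
110 [0.4548 0.3361 2.5495] 0.093
110 [0.4545 0.3361 2.5482] 0.092
60 [0.5363 0.371  2.1084] 0.047
60 [0.5365 0.3713 2.1235] 0.048
75 [0.5428 0.3764 2.2825] 0.133
75 [0.5427 0.3769 2.2846] 0.134
90 [0.5433 0.3772 2.2891] 0.152
90 [0.5434 0.3771 2.286 ] 0.153
110 [0.5436 0.3774 2.2824] 0.17
110 [0.5438 0.3776 2.3101] 0.171
[[333, 32, 51, 103, 3237], [412, 61, 55, 98, 3020], [259, 102, 44, 92, 2647], [259, 208, 196, 9, 910]]
[[281.11313843 131.04958764]] [[261.0, 106.0], [260.0, 104.0], [299.0, 105.0], [301.0, 104.0], [263.0, 154.0], [261.0, 157.0], [299.0, 153.0], [300.0, 156.0]]
[([358.0, 85.0, 48.0, 104.0], 0.88), ([436.0, 110.0, 59.0, 92.0], 0.8), ([160.0, 6.0, 102.0, 12.0], 0.73)]
```

```bash
python3 -c "
from rig import finish_job
print(finish_job())"
```

```text
the job is handed in; nothing more can be done
None
```

I loaded all three chargers, took the table one full anticlockwise turn back to its pointer, laid the chargers flat on the mat again, and handed the job in at about 49 s; no verdict came back.

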